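Set up the topping station of a dumpling stall

ROBOT

A 6-joint arm with a two-finger parallel gripper is mounted at the origin on the work surface. World frame = base frame: x ahead of the robot, y to its left, z up, the work surface at z = 0. Lengths are in mm, angles in degrees, forces in N, time in s.
With the tool pointing down it reaches from about 300 to 850 mm from the base axis. Payload 4.2 kg.
Tool frame: the origin (TCP) lies between the finger pads; the fingertips stand 22 mm ahead of it and the grasp point (between the pads) lies 3 mm ahead of it (env.finger_overhang is the distance from the TCP to the fingertips, in mm); z points along the fingers, y is the line along which they close (so a half turn about z gives the same grasp; the last joint's range is limited). The gripper opens to 91 mm and grips with 3 to 60 N. Pads are 32 mm wide; open, the fingers measure 118 mm over their backs; the gripper's body (76 mm by 178 mm) begins 60 mm behind the grasp point.
Start: joints at [-78.495, 18.312, 89.639, -0, 72.044, -1.146], TCP at [125.932, -561.054, 235.976] pointing down, gripper open.
Joint ranges: [-177.97, 177.97], [-48.28, 115.42], [12.27, 149.76], [-77.06, 257.06], [2.81, 150.46], [-146.56, 146.56]. Speed limits (degrees/s): [147.25, 147.25, 180, 180, 180, 180].

INTERFACE

Orientations are given as [roll, pitch, yaw] about the fixed x, y, z axes, in that order (R = Rz(yaw) Ry(pitch) Rx(roll)).
In Python, from workcell import state, cams, ticket, look_for, outline_of, env gives the robot as it stands.
- The arm moves only by the tool servo_tool, never from a script. Its argument "steps" is a list of rows, each a list of 3 entries, a list of its own where there are three numbers: the closure in counts, from 0 (fully open) to 255 (shut), then the shift along the tool's x, y, z in mm, then the turn, a rotation vector about the tool's x, y, z in rad. A call has exactly 10 rows; each row shifts and turns the commanded pose from where the row before left it, along the tool's axes as they then stand; what a row does not reach is not made up. A row lasts 1/10 s, in which the tool goes at most 50 mm and 8.59 degrees, less where a joint would pass 70% of its speed; a pose out of reach is approached as far as the arm can. A call with a gripper value outside its range is refused whole. The fingers move at their own pace and stop on an object; "squeeze" is the grip in N (left out, the last holds). Time passes only in rows, so rows that do not move let the fingers close, or fill a call up. It gives the time, the measured TCP pose, the force, the opening and the grip force at its end, in the units of the state.
- state(): the state, without advancing time (a new reading comes with each control period).
- cams.grab_frame(name): name is "scene" or "top"; returns a dict with "color" (480x640x3 uint8, red, green, blue), "z_map" (480x640 float32, mm along the optical axis (not along the pixel's ray), 0 where there is no reading), "fovy" (degrees; the focal length in pixels is half the picture's height over the tangent of half this angle, whatever the lens; pixels are square), "cx", "cy" (the principal point, pixels), "eye" and "rotation" of the camera in the world. Camera axes: x right, y up, looking along -z (the intrinsics and any distortion apply to the point x, -y, -z); pixel columns grow to the right and rows downward; lengths in mm; the calibration is good to about 2 mm. A picture is of the moment at which its call begins.
- ticket.job_done(): hands the job in; it is judged then, once.
Trained networks look in a picture, given as the dict that the camera call returned (one of the last four; its "shot" number tells which), for a name from the list of things; names that differ only in an ending like _2 or _b are one class to them, and where a whole thing is asked for, a point or a joint stands for the part that bears it (a point fixed in the world has none). Each returns a list of dicts, best first, with "confidence" (0 to 1); they miss things now and then, are a little off and sometimes report something else, mostly with a low value. They report only what shows in the picture. A call takes as long as a camera call.
- look_for(picture, thing): "at" ([column, row] in pixels, amid what is visible of it).
- outline_of(picture, thing): "pixels" (480x640 bool, what is visible of it) and "at" ([column, row] in pixels, amid what is visible of it).
The state is a dict: "time_s": time; "qpos": joint angles; "qvel": joint speeds; "effort": joint torques, N m; "ee_pos": TCP position; "ee_rot": TCP orientation; "force": force on the tool from outside, world axes, zero at the start; "torque": the same for the moment, N m; "gripper_width": finger opening in mm; "gripper_force": force on a finger pad.
Only numpy, scipy, OpenCV 4.12 (cv2) and the standard library are available. Lean on these libraries where they do the work, as an engineer would, in place of code of your own. Each camera call takes 0.05 s, during which the arm holds its last target. There are 200 camera calls.

TASK

Get the stall's topping station ready for service. The white insert sits the wrong way round in the dark caddy: lift it clear, give it a half turn and seat it fully home again, so that its undivided compartment is on the robot's side, and then tip all the chestnuts from the steel cup into that compartment and stand the empty cup upright on the counter. Stand every metal shaker that is out on the counter in the rack, fully down in the hole that matches its diameter, and leave the salt jar where it is.

Things in the scene. Friction and masses are not known exactly. Their poses are not given: they have to be found in the camera images.
- rack: light wooden block fixed on the counter, 90 x 282 x 34 mm; origin at the centre of its underside; four round holes in a row along its y axis (across the robot's view), the smallest at its -y end, the widest at its +y end; flat-bottomed holes 26 mm deep, their floors 8 mm above the counter
- rack_hole0 (a point): centre of the mouth (at the block's top face, 34 mm above the counter) of the hole of diameter 41 mm, number 1 of 4 from the narrow end
- rack_hole1 (a point): centre of the mouth (at the block's top face, 34 mm above the counter) of the hole of diameter 49 mm, number 2 of 4 from the narrow end
- rack_hole2 (a point): centre of the mouth (at the block's top face, 34 mm above the counter) of the hole of diameter 57 mm, number 3 of 4 from the narrow end
- rack_hole3 (a point): centre of the mouth (at the block's top face, 34 mm above the counter) of the hole of diameter 65 mm, number 4 of 4 from the narrow end
- shaker_38_mid (a point): shaker: plain round aluminium can 38 mm in diameter, 72 mm high, 90 g or so, standing upright on the counter (may be absent); this point is on its axis, half-way up (36 mm above its foot), z along the axis; the sides are straight from 6 to 62 mm above the foot, the foot's edge is bevelled by 3 mm, and the perforated top narrows. A 38 mm shaker fits the 41 mm hole
- shaker_46_mid (a point): shaker: plain round aluminium can 46 mm in diameter, 72 mm high, 120 g or so, standing upright on the counter (may be absent); this point is on its axis, half-way up (36 mm above its foot), z along the axis; the sides are straight from 6 to 62 mm above the foot, the foot's edge is bevelled by 3 mm, and the perforated top narrows. A 46 mm shaker fits the 49 mm hole
- shaker_54_mid (a point): shaker: plain round aluminium can 54 mm in diameter, 72 mm high, 150 g or so, standing upright on the counter (may be absent); this point is on its axis, half-way up (36 mm above its foot), z along the axis; the sides are straight from 6 to 62 mm above the foot, the foot's edge is bevelled by 3 mm, and the perforated top narrows. A 54 mm shaker fits the 57 mm hole
- shaker_62_mid (a point): shaker: plain round aluminium can 62 mm in diameter, 72 mm high, 180 g or so, standing upright on the counter (may be absent); this point is on its axis, half-way up (36 mm above its foot), z along the axis; the sides are straight from 6 to 62 mm above the foot, the foot's edge is bevelled by 3 mm, and the perforated top narrows. A 62 mm shaker fits the 65 mm hole
- caddy_floor (a point): centre of the inside floor (5 mm above the counter) of the caddy, a dark steel open box fixed on the counter, 184 (x) x 138 (y) mm outside, 174 x 128 mm inside, 36 mm high; its axes are the caddy's: x points roughly away from the robot, z up
- insert_grip (a point): middle of the grip bar of the white insert, 58 mm above its underside; the bar is 12 mm thick (x), 50 mm long (y), its top at 72 mm. The insert is an open tray 170 (x) x 124 (y) x 40 mm, about 250 g, with 2 mm play all round in the caddy; a wall under the bar halves it: its own -x half is undivided, its +x half split by a wall 30 mm high. At the start its +x points to the robot
- insert_open (a point): centre of the floor of the insert's undivided compartment (82 x 118 mm inside, walls 3 mm thick, 37 mm above this floor), 42 mm from the insert's centre towards its -x; same axes as the insert
- cup_mid (a point): plain round steel cup without handle, standing upright on the counter and holding the chestnuts: 62 mm high, 54 mm in diameter at the foot, widening evenly to 72 mm at the rim, wall 3 mm, about 150 g empty; this point is on its axis, half-way up (31 mm above the foot, where it is 63 mm wide), z along the axis to the mouth
- nut0_mid (a point): brown peeled chestnut, a hard lump about 20 mm wide and 18 mm high, 11 g; its centre; one of six in the cup
- nut1_mid (a point): brown peeled chestnut, a hard lump about 20 mm wide and 18 mm high, 11 g; its centre; one of six in the cup
- nut2_mid (a point): brown peeled chestnut, a hard lump about 20 mm wide and 18 mm high, 11 g; its centre; one of six in the cup
- nut3_mid (a point): brown peeled chestnut, a hard lump about 20 mm wide and 18 mm high, 11 g; its centre; one of six in the cup
- nut4_mid (a point): brown peeled chestnut, a hard lump about 20 mm wide and 18 mm high, 11 g; its centre; one of six in the cup
- nut5_mid (a point): brown peeled chestnut, a hard lump about 20 mm wide and 18 mm high, 11 g; its centre; one of six in the cup
- saltjar_mid (a point): loose glass salt jar, 48 mm in diameter, 70 mm high, standing between rack and caddy at the back; its centre; leave alone
- sauce: sauce bottle fixed to the counter among the shakers, 44 mm in diameter, 110 mm high; origin at the centre of its foot; leave alone

How it is judged:
By the outcome, as a careful person would: the job done as asked, in the order asked, and still so for the second after the job is handed in, with the robot touching nothing.
Of shaker_38, shaker_46, shaker_54, shaker_62 only 2 to 4 are there at a start; the rules pass over those that are not, and their reading is None.
At some moment in a run one of shaker_38, shaker_46, shaker_54, shaker_62 may be knocked a few centimetres aside while the robot is not near it.
It also fails if it takes over 210 s, if anything falls off the work surface, if the arm or the gripper's body presses on something with over 40 N, if the wrist force passes 120 N, or if a joint passes its speed limit or range.

## Working session

There is one attempt and no reset: what is moved stays moved. The work goes in short steps, Python scripts to look and compute and a tool call to move; the robot and the scene stay as the last step left them, time stands still between calls to the robot, and variables do not carry over. Pictures are saved under pics/ and viewed, at most 14 in all, crops included, and the job is handed in when it is done.

Besides the shell and the picture viewer there is one more tool, called after ">>>" by a JSON object that holds its "api" and its "payload". servo_tool: Moves the arm, as the interface text tells. Its arguments: {"type":"object","properties":{"steps":{"type":"array","items":{"type":"array"}},"squeeze":{"type":"number"}},"required":["steps"]}

```bash
mkdir -p pics; cat > h.py <<'E'
import numpy as np, cv2
from scipy.spatial.transform import Rotation as R
from workcell import state, cams, ticket, look_for, outline_of, env
def pts(f):
    z=f["z_map"].astype(float); H,W=z.shape
    fl=H/2/np.tan(np.radians(f["fovy"])/2)
    v,u=np.mgrid[0:H,0:W]
    x=(u-f["cx"])/fl*z; y=(v-f["cy"])/fl*z
    P=np.stack([x,-y,-z],-1)@np.array(f["rotation"]).T+np.array(f["eye"])
    P[z<=0]=np.nan
    return P
def save(f,n,crop=None,s=1):
    im=f["color"][...,::-1]
    if crop: a,b,c,d=crop; im=im[b:d,a:c]
    cv2.imwrite("pics/"+n,cv2.resize(im,None,fx=s,fy=s))
E
python3 - <<'E'
from h import *
s=state(); print({k:np.round(v,2) for k,v in s.items()})
for n in ["scene","top"]:
    f=cams.grab_frame(n); save(f,n+"0.png"); print(n,[k for k in f],f["fovy"],f["cx"],f["cy"],f["eye"],np.round(f["rotation"],3).tolist(),{k:f[k] for k in f if 'dist' in k})
    P=pts(f)
    for t in ["rack","shaker_38_mid","shaker_46_mid","shaker_54_mid","shaker_62_mid","caddy_floor","insert_grip","cup_mid","nut0_mid","saltjar_mid","sauce"]:
        for o in outline_of(f,t)[:3]:
            q=P[o["pixels"]]; q=q[~np.isnan(q[:,0])]
            if len(q)==0: continue
            zt=np.percentile(q[:,2],97); top=q[q[:,2]>zt-6]
            print(n,t,round(o["confidence"],2),np.round(o["at"]),len(q),"med",np.round(np.median(q,0)),"top",np.round(zt,1),np.round((top.min(0)+top.max(0))/2),np.round(np.ptp(top,0)))
E
```

```text
{'time_s': np.float64(0.0), 'qpos': array([-78.49,  18.35,  89.71,  -0.  ,  72.04,  -1.15]), 'qvel': array([ 0.04,  0.05, -0.06,  0.04, -0.02, -0.06]), 'effort': array([  0.  , -41.25, -23.2 ,   0.07,   0.05,  -0.  ]), 'ee_pos': array([ 125.84, -560.59,  235.11]), 'ee_rot': array([-179.9 ,   -0.  ,   12.65]), 'force': array([-0.11,  0.49, -1.32]), 'torque': array([0.03, 0.  , 0.01]), 'gripper_force': np.float64(0.0), 'gripper_width': np.float64(91.31)}
scene ['color', 'z_map', 'fovy', 'cx', 'cy', 'eye', 'rotation', 'shot'] 50.78824197965181 324.1807812032277 236.2269902527681 [1191.89638823 -323.95786286  833.54140218] [40.566, 0.762, 62.701] {}Traceback (most recent call last):
  File "<stdin>", line 5, in <module>
  File "h.py", line 9, in pts
    P=np.stack([x,-y,-z],-1)@np.array(f["rotation"]).T+np.array(f["eye"])
      ~~~~~~~~~~~~~~~~~~~~~~~~~~~~~~~~~~~~~~~~~~~~~~~~^~~~~~~~~~~~~~~~~~~
ValueError: operands could not be broadcast together with shapes (480,640) (3,)
```

```bash
sed -i 's/np.array(f\["rotation"\]).T/R.from_euler("xyz",f["rotation"],degrees=True).as_matrix().T/' h.py
cat > look.py <<'E'
from h import *
import sys
def go(tag,cs,ts):
  for n in cs:
    f=cams.grab_frame(n); save(f,n+tag+".png"); print(n,f["fovy"],np.round(f["eye"]),np.round(f["rotation"],2))
    P=pts(f); np.save(n+".npy",P)
    for t in ts:
        for o in outline_of(f,t)[:3]:
            q=P[o["pixels"]]; q=q[~np.isnan(q[:,0])]
            if len(q)==0: continue
            zt=np.percentile(q[:,2],97); top=q[q[:,2]>zt-6]
            print(n,t,round(o["confidence"],2),np.round(o["at"]),len(q),"med",np.round(np.median(q,0)),"top",np.round(zt,1),np.round((top.min(0)+top.max(0))/2),np.round(np.ptp(top,0)))
E
python3 - <<'E'
from look import *
go("0",["scene","top"],["rack","shaker_38_mid","shaker_46_mid","shaker_54_mid","shaker_62_mid","caddy_floor","insert_grip","cup_mid","nut0_mid","saltjar_mid","sauce"])
E
```

```text
scene 50.78824197965181 [1192. -324.  834.] [40.57  0.76 62.7 ]
scene rack 0.72 [431. 251.] 807 med [734. 139.  50.] top 71.3 [724. 148.  70.] [44. 44.  8.]
scene rack 0.58 [303. 287.] 6753 med [ 668. -112.   32.] top 36.0 [ 667. -102.   34.] [108. 287.   9.]
scene shaker_62_mid 0.81 [287. 222.] 981 med [516. -74.  62.] top 73.8 [499. -68.  72.] [53. 54.  8.]
scene shaker_62_mid 0.29 [303. 286.] 6718 med [ 668. -113.   32.] top 36.0 [ 667. -102.   34.] [108. 287.   9.]
scene caddy_floor 0.61 [460. 214.] 1340 med [673. 281.  22.] top 37.3 [598. 325.  35.] [203. 136.   8.]
scene insert_grip 0.8 [471. 184.] 3274 med [602. 347.  28.] top 72.7 [598. 339.  74.] [21. 50. 14.]
scene saltjar_mid 0.92 [431. 252.] 780 med [734. 139.  49.] top 71.3 [725. 147.  70.] [42. 43.  8.]
scene sauce 0.64 [302. 288.] 6853 med [ 667. -112.   32.] top 36.0 [ 666. -102.   34.] [111. 287.   9.]
scene sauce 0.63 [191. 258.] 883 med [ 527. -282.   61.] top 109.8 [ 513. -282.  109.] [23. 20.  9.]
top 45.85174094596512 [ 374.    8. 1094.] [ 12.68  -0.1  -92.5 ]
top rack 0.82 [363. 212.] 7053 med [ 667. -102.   32
[... 239 characters left out ...]
 [53. 51.  8.]
top caddy_floor 0.57 [171. 265.] 1329 med [579. 286.  34.] top 40.0 [598. 340.  42.] [201. 163.  15.]
top insert_grip 0.84 [137. 255.] 6193 med [596. 346.  10.] top 71.0 [598. 341.  73.] [19. 51. 15.]
top cup_mid 0.7 [234. 329.] 793 med [449. 159.  42.] top 64.0 [446. 149.  62.] [70. 70.  8.]
top nut0_mid 0.62 [241. 322.] 58 med [456. 149.  19.] top 30.8 [457. 147.  29.] [10. 12.  6.]
top saltjar_mid 0.69 [237. 187.] 717 med [716. 148.  67.] top 73.0 [724. 150.  71.] [43. 42.  8.]
top saltjar_mid 0.57 [168. 274.] 909 med [556. 281.  32.] top 39.1 [596. 340.  39.] [199. 163.  12.]
top sauce 0.67 [469. 286.] 580 med [ 508. -270.   75.] top 110.9 [ 512. -279.  109.] [20. 17.  8.]
```

View pics/scene0.png

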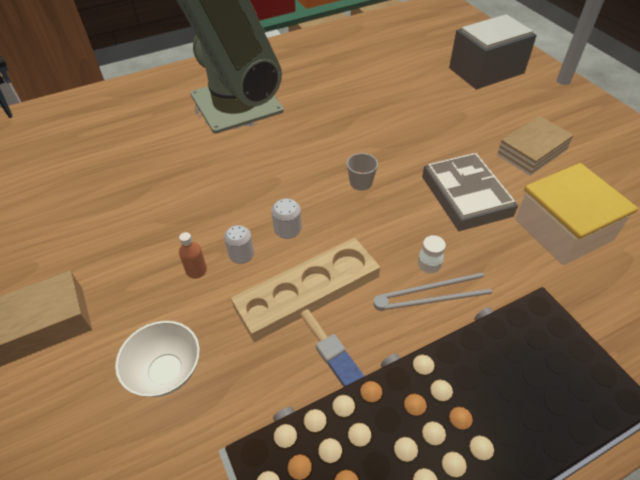

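View pics/top0.png

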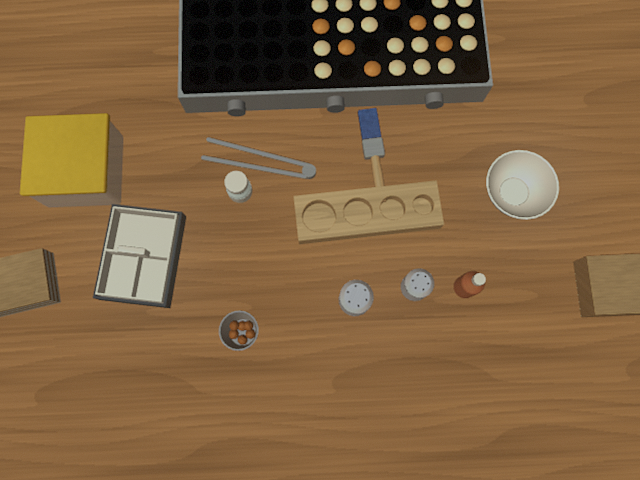

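```bash
cat > meas.py <<'E'
from h import *
def rect(P,box,z0,z1):
    x0,x1,y0,y1=box
    m=(P[...,0]>x0)&(P[...,0]<x1)&(P[...,1]>y0)&(P[...,1]<y1)&(P[...,2]>z0)&(P[...,2]<z1)
    q=P[m]
    return q, cv2.minAreaRect(q[:,:2].astype(np.float32))
def circ(q):
    A=np.c_[2*q[:,:2],np.ones(len(q))]; 
    s=np.linalg.lstsq(A,(q[:,:2]**2).sum(1),rcond=None)[0]; return s[:2],np.sqrt(s[2]+s[0]**2+s[1]**2)
def hull_circ(q):
    return cv2.minEnclosingCircle(q[:,:2].astype(np.float32))
E
python3 - <<'E'
from meas import *
for n in ["scene","top"]:
    P=np.load(n+".npy")
    for nm,box,a,b in [("rack",(580,760,-270,70),31,37),("caddy",(480,720,240,440),33,39),("insertrim",(480,720,240,440),42,49),("bar",(540,650,290,390),66,85)]:
        q,r=rect(P,box,a,b); print(n,nm,len(q),np.round(q[:,2].mean(),1),np.round(r[0],1),np.round(r[1],1),round(r[2],1))
    for nm,box,a,b in [("s62",(440,560,-120,-20),64,80),("s54",(460,570,-235,-130),64,80),("cup",(390,500,90,210),56,70),("salt",(680,770,100,200),60,80),("sauce",(480,550,-320,-240),20,60)]:
        q,r=rect(P,box,a,b); c=hull_circ(q); print(n,nm,len(q),np.round(q[:,2].max(),1),np.round(c[0],1),round(c[1],1),np.round(q[:,:2].mean(0),1))
    for nm,box in [("s62",(440,560,-120,-20)),("s54",(460,570,-235,-130))]:
        q,r=rect(P,box,10,58); c=circ(q); print(n,nm,"side",len(q),np.round(c[0],1),np.round(c[1],1))
E
```

```text
scene rack 3643 33.7 [ 666.6 -101.8] [ 94.5 283. ] 4.1
scene caddy 749 35.8 [606.9 337.9] [140.3 206.5] 81.0
scene insertrim 511 44.5 [611.2 338.3] [127.8 199.5] 81.2
scene bar 149 74.1 [598.4 338.7] [49.9 15.8] 81.7
scene s62 448 76.0 [498.5 -68.6] 30.6 [502.4 -70.1]
scene s54 390 75.1 [ 519.8 -184. ] 26.2 [ 522.6 -185.3]
scene cup 190 65.0 [446.5 147.2] 37.8 [444.1 147.9]
scene salt 352 73.7 [724.1 147.9] 22.6 [726.3 146.4]
scene sauce 281 59.8 [ 517.8 -282.1] 21.4 [ 530.  -282.9]
scene s62 side 424 [497.3 -68.2] 30.2
scene s54 side 382 [ 517.4 -184.4] 26.3
top rack 3686 33.8 [ 666.4 -101.2] [ 91.5 282.2] 3.9
top caddy 1110 35.9 [610.8 361.4] [183.6 202.3] 80.8
top insertrim 663 45.0 [614.3 361.2] [175.3 202.6] 83.5
top bar 203 75.9 [598.3 340.8] [50.3 12.5] 80.1
top s62 798 76.4 [496.9 -66.2] 30.5 [496.4 -66.1]
top s54 585 76.8 [ 516.2 -182.5] 26.6 [ 515.9 -182.3]
top cup 258 66.3 [445.2 149.2] 36.0 [446.4 151.1]
top salt 410 75.2 [723.7 149.8] 22.1 [722.8 149.3]
top sauce 131 60.0 [ 511.2 -275.9] 21.3 [ 505.5 -264.7]
top s62 side 82 [496.9 -66.5] 30.8
top s54 side 138 [ 517.  -183.2] 27.0
```

```bash
python3 - <<'E'
from meas import *
for n in ["scene","top"]:
    P=np.load(n+".npy").reshape(-1,3); d=np.hypot(P[:,0]-598,P[:,1]-340)
    for a,b in [(50,80),(80,120),(120,200)]:
        m=(P[:,2]>a)&(P[:,2]<b)&(d>45)&(d<260); 
        if m.any():
            i=np.argmin(np.where(m,d,1e9)); print(n,a,b,m.sum(),np.round(d[i]),np.round(P[i]))
E
```

```text
scene 50 80 1409 120.0 [708. 388.  60.]
scene 80 120 3674 115.0 [704. 385.  93.]
top 50 80 1812 69.0 [618. 274.  51.]
top 80 120 5504 115.0 [704. 385. 101.]
```

>>> {"api": "servo_tool", "payload": {"steps": [[0,[27.4,-32.3,0],[0,0,0]],[0,[27.4,-32.3,0],[0,0,0]],[0,[27.4,-32.3,0],[0,0,0]],[0,[27.4,-32.3,0],[0,0,0]],[0,[27.4,-32.3,0],[0,0,0]],[0,[27.4,-32.3,0],[0,0,0]],[0,[27.4,-32.3,0],[0,0,0]],[0,[27.4,-32.3,0],[0,0,0]],[0,[27.4,-32.3,0],[0,0,0]],[0,[27.4,-32.3,0],[0,0,0]]], "squeeze": 30}}

```text
time_s: 2.25
ee_pos: [323.0, -184.4, 236.3]
ee_rot: [180.0, -0.1, 12.6]
force: [0.7, 0.0, 0.1]
gripper_width: 91.3
gripper_force: 0.0
```

>>> {"api": "servo_tool", "payload": {"steps": [[0,[27.4,-32.3,0],[0,0,0]],[0,[27.4,-32.3,0],[0,0,0]],[0,[27.4,-32.3,0],[0,0,0]],[0,[27.4,-32.3,0],[0,0,0]],[0,[27.4,-32.3,0],[0,0,0]],[0,[27.4,-32.3,0],[0,0,0]],[0,[27.4,-32.3,0],[0,0,0]],[0,[27.4,-32.3,0],[0,0,0]],[0,[27.4,-32.3,0],[0,0,0]],[0,[27.4,-32.3,0],[0,0,0]]]}}

```text
time_s: 3.25
ee_pos: [519.7, 191.1, 236.0]
ee_rot: [180.0, -0.0, 12.7]
force: [0.7, -0.4, 0.7]
gripper_width: 91.5
gripper_force: 0.0
```

>>> {"api": "servo_tool", "payload": {"steps": [[0,[27.4,-32.3,0],[0,0,0]],[0,[27.4,-32.3,0],[0,0,0]],[0,[27.4,-32.3,0],[0,0,0]],[0,[27.4,-32.3,0],[0,0,0]],[0,[0,0,0],[0,0,-0.148]],[0,[0,0,0],[0,0,-0.148]],[0,[0,0,0],[0,0,-0.148]],[0,[0,0,0],[0,0,-0.148]],[0,[0,0,0],[0,0,-0.148]],[0,[0,0,0],[0,0,-0.148]]]}}

```text
time_s: 4.25
ee_pos: [597.8, 339.4, 235.8]
ee_rot: [-180.0, 0.0, 63.9]
force: [-0.5, 0.1, -0.3]
gripper_width: 91.1
gripper_force: 0.0
```

>>> {"api": "servo_tool", "payload": {"steps": [[0,[0,0,0],[0,0,-0.148]],[0,[0,0,0],[0,0,-0.148]],[0,[0,0,14],[0,0,0]],[0,[0,0,14],[0,0,0]],[0,[0,0,14],[0,0,0]],[0,[0,0,14],[0,0,0]],[0,[0,0,14],[0,0,0]],[0,[0,0,14],[0,0,0]],[0,[0,0,14],[0,0,0]],[0,[0,0,0],[0,0,0]]]}}

```text
time_s: 5.25
ee_pos: [596.6, 338.6, 135.0]
ee_rot: [-179.8, 0.2, 80.5]
force: [-0.5, -0.1, -0.0]
gripper_width: 91.2
gripper_force: 0.0
```

>>> {"api": "servo_tool", "payload": {"steps": [[0,[1.5,1.6,0],[0,0,0]],[0,[0,0,12],[0,0,0]],[0,[0,0,12],[0,0,0]],[0,[0,0,12],[0,0,0]],[0,[0,0,12],[0,0,0]],[0,[0,0,10],[0,0,0]],[0,[0,0,10],[0,0,0]],[0,[0,0,0],[0,0,0]],[0,[0,0,0],[0,0,0]],[0,[0,0,0],[0,0,0]]]}}

```text
time_s: 6.25
ee_pos: [600.1, 340.8, 70.5]
ee_rot: [179.9, -0.0, 80.5]
force: [0.1, -0.7, -1.0]
gripper_width: 91.5
gripper_force: 0.0
```

>>> {"api": "servo_tool", "payload": {"steps": [[255,[0,0,0],[0,0,0]],[255,[0,0,0],[0,0,0]],[255,[0,0,0],[0,0,0]],[255,[0,0,0],[0,0,0]],[255,[0,0,0],[0,0,0]],[255,[0,0,0],[0,0,0]],[255,[0,0,0],[0,0,0]],[255,[0,0,0],[0,0,0]],[255,[0,0,0],[0,0,0]],[255,[0,0,0],[0,0,0]]]}}

```text
time_s: 7.25
ee_pos: [599.3, 340.6, 69.9]
ee_rot: [-180.0, 0.0, 80.5]
force: [-2.6, 1.0, 1.8]
gripper_width: 14.3
gripper_force: 1.0
```

>>> {"api": "servo_tool", "payload": {"steps": [[255,[0,0,0],[0,0,0]],[255,[0,0,0],[0,0,0]],[255,[0,0,0],[0,0,0]],[255,[0,0,0],[0,0,0]],[255,[0,0,0],[0,0,0]],[255,[0,0,0],[0,0,0]],[255,[0,0,0],[0,0,0]],[255,[0,0,0],[0,0,0]],[255,[0,0,0],[0,0,0]],[255,[0,0,0],[0,0,0]]]}}

```text
time_s: 8.25
ee_pos: [599.1, 340.6, 69.9]
ee_rot: [-179.9, 0.0, 80.5]
force: [-5.1, 1.2, 2.5]
gripper_width: 11.6
gripper_force: 30.0
```

```bash
python3 -c "
from h import *
s=state(); print({k:np.round(v,2) for k,v in s.items()})"
```

```text
{'time_s': np.float64(8.25), 'qpos': array([2.865e+01, 3.572e+01, 8.542e+01, 2.000e-02, 5.891e+01, 3.815e+01]), 'qvel': array([ 0.07,  0.05, -0.12,  0.09, -0.05, -0.02]), 'effort': array([ -2.42, -52.71, -21.95,  -0.74,  -1.2 ,   0.1 ]), 'ee_pos': array([599.11, 340.6 ,  69.86]), 'ee_rot': array([-1.7994e+02,  2.0000e-02,  8.0490e+01]), 'force': array([-5.09,  1.24,  2.5 ]), 'torque': array([0.14, 0.69, 0.15]), 'gripper_force': np.float64(30.0), 'gripper_width': np.float64(11.57)}
```

>>> {"api": "servo_tool", "payload": {"steps": [[255,[0,0,-4],[0,0,0]],[255,[0,0,-4],[0,0,0]],[255,[0,0,-8],[0,0,0]],[255,[0,0,-10],[0,0,0]],[255,[0,0,-10],[0,0,0]],[255,[0,0,-10],[0,0,0]],[255,[0,0,-10],[0,0,0]],[255,[0,0,-10],[0,0,0]],[255,[0,0,-10],[0,0,0]],[255,[0,0,0],[0,0,0]]]}}

```text
time_s: 9.25
ee_pos: [600.7, 341.1, 148.2]
ee_rot: [179.8, -0.1, 80.5]
force: [0.0, 0.4, -2.2]
gripper_width: 12.0
gripper_force: 30.0
```

>>> {"api": "servo_tool", "payload": {"steps": [[255,[0,-10,0],[0,0,0]],[255,[0,-10,0],[0,0,0]],[255,[0,-10,0],[0,0,0]],[255,[0,-10,0],[0,0,0]],[255,[0,0,0],[0,0,-0.06]],[255,[0,0,0],[0,0,-0.12]],[255,[0,0,0],[0,0,-0.12]],[255,[0,0,0],[0,0,-0.12]],[255,[0,0,0],[0,0,-0.12]],[255,[0,0,0],[0,0,-0.12]]]}}

```text
time_s: 10.25
ee_pos: [559.3, 347.4, 145.8]
ee_rot: [-180.0, 0.0, 118.6]
force: [0.0, 0.5, -3.2]
gripper_width: 11.9
gripper_force: 30.0
```

>>> {"api": "servo_tool", "payload": {"steps": [[255,[0,0,0],[0,0,-0.12]],[255,[0,0,0],[0,0,-0.12]],[255,[0,0,0],[0,0,-0.12]],[255,[0,0,0],[0,0,-0.12]],[255,[0,0,0],[0,0,-0.12]],[255,[0,0,0],[0,0,-0.12]],[255,[0,0,0],[0,0,-0.12]],[255,[0,0,0],[0,0,-0.12]],[255,[0,0,0],[0,0,-0.12]],[255,[0,0,0],[0,0,-0.12]]]}}

```text
time_s: 11.25
ee_pos: [559.3, 347.3, 145.7]
ee_rot: [-180.0, -0.0, -172.6]
force: [0.1, 0.2, -3.1]
gripper_width: 12.1
gripper_force: 30.0
```

>>> {"api": "servo_tool", "payload": {"steps": [[255,[0,0,0],[0,0,-0.12]],[255,[0,0,0],[0,0,-0.12]],[255,[0,0,0],[0,0,-0.12]],[255,[0,0,0],[0,0,-0.12]],[255,[0,0,0],[0,0,-0.12]],[255,[0,0,0],[0,0,-0.12]],[255,[0,0,0],[0,0,-0.12]],[255,[0,0,0],[0,0,-0.12]],[255,[0,0,0],[0,0,-0.12]],[255,[0,0,0],[0,0,-0.12]]]}}

```text
time_s: 12.25
ee_pos: [559.3, 347.3, 145.8]
ee_rot: [180.0, -0.0, -103.9]
force: [0.4, 0.5, -2.9]
gripper_width: 11.7
gripper_force: 30.0
```

```bash
python3 -c "
from h import *
s=state(); print({k:np.round(v,2) for k,v in s.items()})
for n in ['scene','top']:
    f=cams.grab_frame(n); save(f,n+'1.png'); np.save(n+'.npy',pts(f))
"
```

```text
{'time_s': np.float64(12.25), 'qpos': array([  30.84,   29.33,   85.31,   -0.  ,   65.39, -135.28]), 'qvel': array([ 1.300e-01, -5.000e-02, -8.000e-02, -7.000e-02, -7.000e-02,
       -6.805e+01]), 'effort': array([ 1.000e-02, -5.199e+01, -2.307e+01, -7.000e-02,  3.000e-02,
        9.900e-01]), 'ee_pos': array([559.27, 347.3 , 145.76]), 'ee_rot': array([ 1.7998e+02, -3.0000e-02, -1.0388e+02]), 'force': array([ 0.42,  0.51, -2.86]), 'torque': array([ 0.14, -0.05, -0.03]), 'gripper_force': np.float64(30.0), 'gripper_width': np.float64(11.71)}
```

View pics/scene1.png

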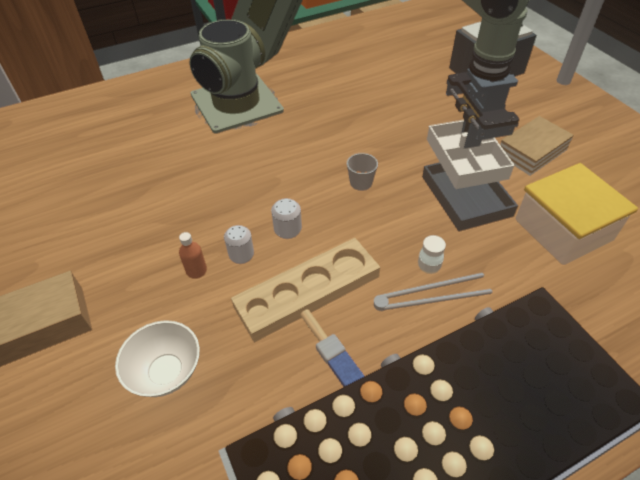

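>>> {"api": "servo_tool", "payload": {"steps": [[255,[0,0,0],[0,0,-0.083]],[255,[0,0,0],[0,0,0]],[255,[0,0,0],[0,0,0]],[255,[0,0,0],[0,0,0]],[255,[0,0,0],[0,0,0]],[255,[0,0,0],[0,0,0]],[255,[0,0,0],[0,0,0]],[255,[0,0,0],[0,0,0]],[255,[0,0,0],[0,0,0]],[255,[0,0,0],[0,0,0]]]}}

```text
time_s: 13.35
ee_pos: [560.2, 347.1, 145.9]
ee_rot: [-180.0, -0.0, -99.4]
force: [0.4, -0.3, -2.3]
gripper_width: 11.9
gripper_force: 30.0
```

```bash
cat > ins.py <<'E'
from meas import *
s=state(); p=s['ee_pos']; print(np.round(p,2),np.round(s['ee_rot'],2))
import itertools
for n in ['scene','top']:
    f=cams.grab_frame(n); P=pts(f); np.save(n+'.npy',P); save(f,n+'2.png')
    zr=p[2]-66+42   # insert rim z ~ tcp - 24-ish
    for nm,box,a,b in [("caddy",(480,720,240,450),32,39),("rim",(430,700,230,460),p[2]-31,p[2]-20)]:
        q,_=rect(P,box,a,b)
        # keep lateral extents by robust extremes in caddy frame
        c=np.radians(-9.5); ux=np.array([np.cos(c),np.sin(c)]); uy=np.array([-np.sin(c),np.cos(c)])
        r=cv2.minAreaRect(q[:,:2].astype(np.float32)); X=q[:,:2]@ux; Y=q[:,:2]@uy
        print(n,nm,len(q),np.round(np.median(q[:,2]),1),np.round(r[0],1),np.round(r[1],1),round(r[2],1),"X",np.round(np.percentile(X,[.3,99.7]),1),"Y",np.round(np.percentile(Y,[.3,99.7]),1),"tcp",np.round([p[:2]@ux,p[:2]@uy],1))
E
python3 ins.py
```

```text
[560.19 347.14 145.91] [-180.     -0.    -99.44]
scene caddy 477 35.0 [607.5 337.9] [141.7 208. ] 81.3 X [440.8 645.6] Y [363.  504.7] tcp [495.2 434.8]
scene rim 648 119.3 [561.7 348.8] [128.2 175.9] 81.1 X [409.8 583.4] Y [373.2 500.3] tcp [495.2 434.8]
top caddy 456 35.5 [623.1 297.3] [241.9 107.8] 19.7 X [442.8 643.8] Y [365.1 500.2] tcp [495.2 434.8]
top rim 490 120.3 [557.9 327.7] [ 81.8 170.3] 80.7 X [411.1 581.3] Y [375.2 454.9] tcp [495.2 434.8]
```

View pics/top2.png

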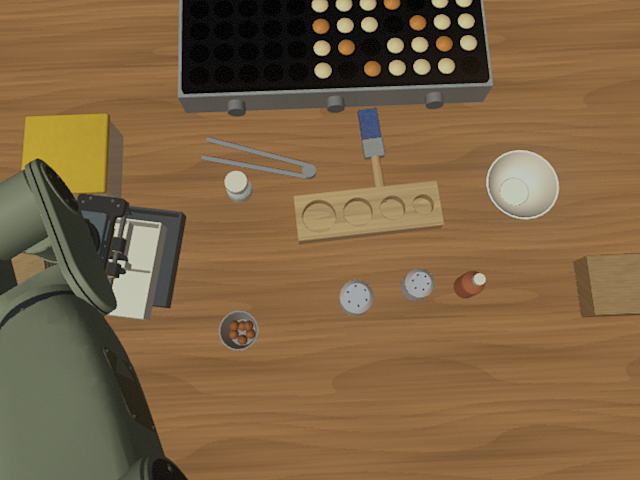

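```bash
python3 - <<'E'
from meas import *
c=np.radians(-9.5); ux=np.array([np.cos(c),np.sin(c)]); uy=np.array([-np.sin(c),np.cos(c)])
for n in ['scene','top']:
    P=np.load(n+'.npy')
    for nm,a,b in [("caddy",30,39),("rim",115,126)]:
        q,_=rect(P,(400,720,230,460),a,b); X=q[:,:2]@ux; Y=q[:,:2]@uy
        for y0 in [375,390,400,420,440,460]:
            m=(Y>y0)&(Y<y0+20); print(n,nm,"Y",y0,np.round(np.sort(X[m])[[0,1,-2,-1]],1) if m.sum()>3 else None)
        for x0 in [450,480,510,540,570,600]:
            m=(X>x0)&(X<x0+20); print(n,nm,"X",x0,np.round(np.sort(Y[m])[[0,1,-2,-1]],1) if m.sum()>3 else None)
E
```

```text
scene caddy Y 375 [440.  440.5 627.4 627.6]
scene caddy Y 390 [440.5 442.8 627.  628.1]
scene caddy Y 400 [443.2 443.3 627.  627.2]
scene caddy Y 420 [619.6 620.1 626.6 626.9]
scene caddy Y 440 [620.6 620.7 626.9 627. ]
scene caddy Y 460 [617.6 619.5 625.7 626.6]
scene caddy X 450 [362.7 363.6 371.  401.8]
scene caddy X 480 [363.7 364.  369.8 370.3]
scene caddy X 510 [364.  364.1 370.  370.2]
scene caddy X 540 [363.7 364.5 503.  503.7]
scene caddy X 570 [363.6 364.3 504.2 505. ]
scene caddy X 600 [363.6 364.6 504.5 504.9]
scene rim Y 375 [409.  410.1 583.3 583.9]
scene rim Y 390 [409.7 410.2 583.3 583.9]
scene rim Y 400 [410.2 410.5 582.4 582.6]
scene rim Y 420 [410.7 411.7 582.6 583.2]
scene rim Y 440 [409.8 410.5 582.6 584.1]
scene rim Y 460 [411.1 412.3 582.6 582.9]
scene rim X 450 [372.1 373.4 377.1 377.8]
scene rim X 480 [373.2 374.  497.4 498.2]
scene rim X 510 [373.7 374.2 499.9 500.3]
scene rim X 540 [373.8 373.9 498.8 499.6]
scene rim X 570 [373.5 374.2 499.6 501.6]
scene rim X 600 None
top caddy Y 375 [442.3 442.4 626.  626.4]
top caddy Y 390 [620.5 620.8 625.6 626.1]
top c
[... 152 characters left out ...]
5.4 625.7]
top caddy X 450 [365.3 365.6 370.7 370.8]
top caddy X 480 [365.2 365.3 371.3 371.7]
top caddy X 510 [365.4 365.7 370.7 371. ]
top caddy X 540 [365.  366.5 371.5 371.5]
top caddy X 570 [365.9 366.  371.8 372.4]
top caddy X 600 [366.  366.4 371.5 371.7]
top rim Y 375 [411.1 411.2 581.3 581.3]
top rim Y 390 [411.1 411.2 581.  581.3]
top rim Y 400 [411.2 411.2 580.9 581. ]
top rim Y 420 [411.2 411.2 580.9 581.2]
top rim Y 440 [577.7 577.8 579.8 580.7]
top rim Y 460 None
top rim X 450 [375.7 375.7 379.3 379.4]
top rim X 480 [375.1 375.5 420.8 421.9]
top rim X 510 [375.5 375.6 379.7 379.9]
top rim X 540 [375.6 375.6 379.3 379.3]
top rim X 570 [375.5 375.9 455.  456.5]
top rim X 600 None
```

>>> {"api": "servo_tool", "payload": {"steps": [[255,[1.4,-9.4,0],[0,0,-0.004]],[255,[1.4,-9.4,0],[0,0,0]],[255,[0,-9.5,0],[0,0,0]],[255,[0,-9.5,0],[0,0,0]],[255,[0,0,10],[0,0,0]],[255,[0,0,10],[0,0,0]],[255,[0,0,10],[0,0,0]],[255,[0,0,8],[0,0,0]],[255,[0,0,0],[0,0,0]],[255,[0,0,0],[0,0,0]]]}}

```text
time_s: 14.45
ee_pos: [596.8, 338.4, 107.7]
ee_rot: [180.0, -0.0, -99.2]
force: [-0.1, 0.3, -2.4]
gripper_width: 11.7
gripper_force: 30.0
```

```bash
cat > ins2.py <<'E'
from meas import *
s=state(); p=s['ee_pos']; print(np.round(p,2),np.round(s['ee_rot'],2))
c=np.radians(-9.4); ux=np.array([np.cos(c),np.sin(c)]); uy=np.array([-np.sin(c),np.cos(c)])
zr=p[2]-26
for n in ['scene','top']:
    f=cams.grab_frame(n); P=pts(f)
    for nm,a,b in [("caddy",30,39),("rim",zr-4,zr+5)]:
        q,_=rect(P,(400,720,230,460),a,b); X=q[:,:2]@ux; Y=q[:,:2]@uy
        m=(Y>375)&(Y<480); M=(X>470)&(X<600)
        print(n,nm,"X",np.round(np.percentile(X[m],[1,99]),1),"Y",np.round(np.percentile(Y[M],[1,99]),1))
E
python3 ins2.py
```

```text
[596.84 338.44 107.67] [ 1.7998e+02 -2.0000e-02 -9.9180e+01]
scene caddy X [448.2 628.7] Y [362.4 370.1]
scene rim X [447.9 620.8] Y [370.  496.2]
top caddy X [442.7 625.3] Y [364.6 371. ]
top rim X [449.8 620. ] Y [372.4 410.9]
```

>>> {"api": "servo_tool", "payload": {"steps": [[255,[0.6,0.5,0],[0,0,0]],[255,[0,0,4],[0,0,0]],[255,[0,0,4],[0,0,0]],[255,[0,0,4],[0,0,0]],[255,[0,0,4],[0,0,0]],[255,[0,0,0],[0,0,0]],[255,[0,0,0],[0,0,0]],[255,[0,0,0],[0,0,0]],[255,[0,0,0],[0,0,0]],[255,[0,0,0],[0,0,0]]]}}

```text
time_s: 15.55
ee_pos: [596.5, 337.8, 92.1]
ee_rot: [-180.0, 0.0, -99.2]
force: [-0.4, 0.1, -3.4]
gripper_width: 11.8
gripper_force: 30.0
```

>>> {"api": "servo_tool", "payload": {"steps": [[255,[0,0,4],[0,0,0]],[255,[0,0,4],[0,0,0]],[255,[0,0,4],[0,0,0]],[255,[0,0,4],[0,0,0]],[255,[0,0,3],[0,0,0]],[255,[0,0,3],[0,0,0]],[255,[0,0,1],[0,0,0]],[255,[0,0,0],[0,0,0]],[255,[0,0,0],[0,0,0]],[255,[0,0,0],[0,0,0]]]}}

```text
time_s: 16.55
ee_pos: [596.5, 337.8, 69.8]
ee_rot: [-180.0, 0.0, -99.2]
force: [-1.4, -1.4, 5.6]
gripper_width: 11.7
gripper_force: 30.0
```

>>> {"api": "servo_tool", "payload": {"steps": [[0,[0,0,0],[0,0,0]],[0,[0,0,0],[0,0,0]],[0,[0,0,0],[0,0,0]],[0,[0,0,0],[0,0,0]],[0,[0,0,0],[0,0,0]],[0,[0,0,0],[0,0,0]],[0,[0,0,0],[0,0,0]],[0,[0,0,-10],[0,0,0]],[0,[0,0,-15],[0,0,0]],[0,[0,0,-15],[0,0,0]]]}}

```text
time_s: 17.55
ee_pos: [596.8, 338.0, 110.7]
ee_rot: [-179.9, 0.0, -99.2]
force: [0.1, 0.1, 0.8]
gripper_width: 88.7
gripper_force: 0.0
```

>>> {"api": "servo_tool", "payload": {"steps": [[0,[0,0,-30],[0,0,0]],[0,[0,0,-30],[0,0,0]],[0,[0,0,-30],[0,0,0]],[0,[0,0,-30],[0,0,0]],[0,[0,-10,-20],[0,0,0.14]],[0,[0,0,0],[0,0,0.14]],[0,[0,0,0],[0,0,0.14]],[0,[0,0,0],[0,0,0.14]],[0,[0,0,0],[0,0,0.14]],[0,[0,0,0],[0,0,0.14]]]}}

```text
time_s: 18.55
ee_pos: [606.4, 336.3, 250.9]
ee_rot: [-180.0, 0.1, -147.7]
force: [-0.1, -0.1, 0.4]
gripper_width: 91.4
gripper_force: 0.0
```

```bash
python3 - <<'E'
from h import *
s=state(); print({k:np.round(v,3) for k,v in s.items() if k in('qpos','ee_pos','ee_rot','gripper_width')})
E
```

```text
{'qpos': array([ 2.8063e+01,  2.8849e+01,  7.0706e+01, -6.0000e-03,  8.0315e+01,
       -9.4276e+01]), 'ee_pos': array([606.384, 336.267, 250.919]), 'ee_rot': array([-1.79984e+02,  1.29000e-01, -1.47660e+02]), 'gripper_width': np.float64(91.352)}
```

>>> {"api": "servo_tool", "payload": {"steps": [[0,[0,0,0],[0,0,0.075]],[0,[30,0,0],[0,0,0]],[0,[30,0,0],[0,0,0]],[0,[30,0,0],[0,0,0]],[0,[0,0,0],[0,-0.12,0]],[0,[0,0,0],[0,-0.12,0]],[0,[0,0,0],[0,-0.12,0]],[0,[0,0,0],[0,-0.12,0]],[0,[0,0,0],[0,0,0]],[0,[0,0,0],[0,0,0]]]}}

```text
time_s: 19.55
ee_pos: [527.5, 293.6, 250.8]
ee_rot: [-180.0, 27.6, -151.6]
force: [0.8, -0.4, 0.6]
gripper_width: 91.4
gripper_force: 0.0
```

```bash
python3 - <<'E'
from h import *
from scipy.optimize import least_squares
s=state(); print({k:np.round(v,3) for k,v in s.items() if k in('qpos','ee_pos','ee_rot','gripper_width')})
q=s['qpos'];p=s['ee_pos']
D=[(18.35,89.71,72.04,125.84,-560.6,235.11),(35.72,85.42,58.91,599.11,340.6,69.86),(29.33,85.31,65.39,559.27,347.3,145.76),(28.849,70.706,80.315,606.384,336.267,250.919),(q[1],q[2],q[4],*p)]
D=np.array(D); r=np.sqrt(D[:,3]**2+D[:,4]**2-11.5**2)
def fk(v,a):
    A,L2,L3,g,h,L6=v; q2,q3,q5=np.radians(a[:,:3]).T
    return A+L2*np.sin(q2)+L3*np.sin(q2+q3+g)+L6*np.sin(q2+q3+q5), h+L2*np.cos(q2)+L3*np.cos(q2+q3+g)+L6*np.cos(q2+q3+q5)
def res(v): R_,z=fk(v,D); return np.r_[R_-r,z-D[:,5], (v-[0,400,400,0,300,220])*1e-3]
o=least_squares(res,[0,400,400,0,300,220]); print(np.round(o.x,2),np.round(o.fun[:10],2)); np.save("kin.npy",o.x)
v=o.x
def ik(rr,z,th):
    f=lambda a:np.r_[fk(v,np.array([[a[0],a[1],th-a[0]-a[1]]]))]-0
    best=least_squares(lambda a:[fk(v,np.array([[a[0],a[1],th-a[0]-a[1]]]))[0][0]-rr,fk(v,np.array([[a[0],a[1],th-a[0]-a[1]]]))[1][0]-z],[0,110])
    return np.round([best.x[0],best.x[1],th-best.x.sum()],1),round(best.cost,2)
for nm,rr,z,al in [("cup20",471,38,20),("cup30",471,38,30),("pre20",400,65,20),("pre30",400,80,30),("cup40",471,38,40),("pour",656,130,15),("pourlow",656,105,5)]:
    print(nm,ik(rr-3*np.cos(np.radians(al)),z+3*np.sin(np.radians(al)),90+al))
E
```

```text
{'qpos': array([ 27.901,   8.72 , 105.861,   0.346,  37.867, -90.695]), 'ee_pos': array([527.452, 293.609, 250.798]), 'ee_rot': array([-179.992,   27.553, -151.623]), 'gripper_width': np.float64(91.355)}
[-1.1000e-01  5.9177e+02  4.1792e+02  6.0000e-02  1.4053e+02  3.1375e+02] [-0.03  0.01 -0.01  0.02  0.01 -0.01  0.    0.03  0.01 -0.02]
cup20 (array([  88.1,  176.5, -154.6]), np.float64(0.04))
cup30 (array([ 100.3,  189. , -169.3]), np.float64(0.0))
pre20 (array([  72.2,  176.5, -138.8]), np.float64(2195.37))
pre30 (array([  52.1,  176.5, -108.7]), np.float64(104.84))
cup40 (array([ 29.7, 155.7, -55.5]), np.float64(0.0))
pour (array([ 34.3, 139.9, -69.2]), np.float64(0.0))
pourlow (array([ 47.7, 142.3, -94.9]), np.float64(0.0))
```

```bash
cat > kin.py <<'E'
from h import *
from scipy.optimize import least_squares
A,L2,L3,g,h,L6=np.load("kin.npy"); SG=1; DL=11.5
lo=np.array([-177,-48,12.5,-77,3,-146]); hi=np.array([177,115,149.5,257,150,146])
def FK(q,sg=None):
    sg=SG if sg is None else sg
    a=np.radians(q)
    rr=A+L2*np.sin(a[1])+L3*np.sin(a[1]+a[2]+g); z=h+L2*np.cos(a[1])+L3*np.cos(a[1]+a[2]+g)
    R1=R.from_euler("z",a[0])
    Rt=R1*R.from_euler("y",a[1]+a[2])*R.from_euler("z",sg*a[3])*R.from_euler("y",a[4])*R.from_euler("z",a[5]+np.pi/2)
    return R1.apply([rr,DL,z])+Rt.apply([0,0,L6]),Rt
def tool(az,al,roll):
    # tool pointing at azimuth az, al deg below horizontal; roll=0: tool y horizontal; roll>0 about tool z
    z=np.array([np.cos(np.radians(az))*np.cos(np.radians(al)),np.sin(np.radians(az))*np.cos(np.radians(al)),-np.sin(np.radians(al))])
    y=np.array([-np.sin(np.radians(az)),np.cos(np.radians(az)),0]); x=np.cross(y,z)
    return R.from_matrix(np.c_[x,y,z])*R.from_euler("z",roll,degrees=True)
def IK(p,Rt,seed=None,n=12):
    best=None
    rng=np.random.default_rng(0)
    seeds=[seed] if seed is not None else []
    seeds+= [rng.uniform(lo,hi) for _ in range(n)]
    for s in seeds:
        def f(q):
            P,Q=FK(q); return np.r_[(P-p),300*(Q.inv()*Rt).as_rotvec()]
        o=least_squares(f,np.clip(s,lo+.1,hi-.1),bounds=(lo,hi),max_nfev=200)
        if best is None or o.cost<best.cost: best=o
        if seed is not None and best.cost<.1: break
    return best.x,best.cost
E
python3 - <<'E'
from kin import *
s=state()
P,Q=FK(s['qpos']); print(P-s['ee_pos'],np.degrees((Q.inv()*R.from_euler('xyz',s['ee_rot'],degrees=True)).magnitude()))
cup=np.array([446,148.5,38.]); pour=np.array([557,347.,120.])
for az in [-100,-80,-60,-40,-20,0,60,80,100,120]:
  for al in [20,35]:
    for flip in [0,180]:
        q,c=IK(cup-3*tool(az,al,0).apply([0,0,1]),tool(az,al,flip))
        if c<1: print("cup",az,al,flip,np.round(q))
for az in [-60,-35,-9.5,10,50,80]:
  for roll in [-90,0,90,180]:
        q,c=IK(pour-3*tool(az,15,0).apply([0,0,1]),tool(az,15,roll))
        if c<1: print("pour",az,roll,np.round(q))
E
```

```text
[ 0.0269791   0.01464221 -0.02138578] 2.6438360789665484e-14
cup -100 20 0 [ 41.  51.  96. -37.  96.  70.]
cup -100 20 180 [  41.   51.   96.  -37.   96. -110.]
cup -100 35 0 [ 38.  44. 100. -33.  85.  67.]
cup -100 35 180 [  38.   44.  100.  -33.   85. -113.]
cup -80 20 0 [ 47.  48. 107. -49.  86.  70.]
cup -80 20 180 [  47.   48.  107.  -49.   86. -110.]
cup -80 35 0 [ 44.  40. 110. -45.  75.  64.]
cup -80 35 180 [  44.   40.  110.  -45.   75. -116.]
cup -60 20 0 [ 53.  45. 120. -63.  76.  76.]
cup -60 20 180 [  53.   45.  120.  -63.   76. -104.]
cup -60 35 0 [ 48.  37. 121. -60.  64.  66.]
cup -20 20 0 [ 54.  47. 148. 250.  75. 105.]
cup -20 20 180 [ 54.  47. 148. 250.  75. -75.]
cup -20 35 0 [ 47.  33. 145. 249.  54.  88.]
cup -20 35 180 [ 47.  33. 145. 249.  54. -92.]
cup 60 20 0 [-22.  46. 146. 102.  72.  77.]
cup 60 20 180 [ -22.   46.  146.  102.   72. -103.]
cup 60 35 0 [-16.  33. 143. 102.  54.  95.]
cup 60 35 180 [-16.  33. 143. 102.  54. -85.]
cup 80 20 0 [-22.  44. 131.  77.  71.  95.]
cup 80 20 180 [-22.  44. 131.  77.  71. -85.]
cup 80 35 0 [-17.  34. 131.  74.  58. 10
[... 432 characters left out ...]
 56.  51.  85. -61.  96. -40.]
pour -60 0 [ 56.  51.  85. -61.  96.  50.]
pour -60 90 [ 56.  51.  85. -61.  96. 140.]
pour -60 180 [  56.   51.   85.  -61.   96. -130.]
pour -9.5 -90 [ 56.  38. 124. 251.  68. -18.]
pour -9.5 0 [ 56.  38. 124. 251.  68.  72.]
pour -9.5 180 [  56.   38.  124.  251.   68. -108.]
pour 10 -90 [ 47.  36. 135. 219.  68.  -6.]
pour 10 0 [ 47.  36. 135. 219.  68.  84.]
pour 10 180 [ 47.  36. 135. 219.  68. -96.]
pour 50 -90 [ 16.  36. 136. 144.  69.   5.]
pour 50 0 [ 16.  36. 136. 144.  69.  95.]
pour 50 180 [ 16.  36. 136. 144.  69. -85.]
pour 80 -90 [  4.  39. 119.  97.  71.  22.]
pour 80 0 [  4.  39. 119.  97.  71. 112.]
pour 80 180 [  4.  39. 119.  97.  71. -68.]
```

```bash
cat > path.py <<'E'
from kin import *
s=state(); seed=np.array(s['qpos'])
al0=22
cup=np.array([446,148.5,37.])
def show(nm,p,T):
    global seed
    q,c=IK(np.array(p,float),T,seed,0); seed=q; print(nm,np.round(q),round(c,2))
p=[446,40,160.]
for al in [89,75,60,45,30,22]: show("tilt%d"%al,p,tool(90,al,180))
T=tool(90,al0,180); d=T.apply([0,0,1])
show("pre",cup-103*d,T); show("grasp",cup-3*d,T)
pl=cup-3*d+[0,0,130]; show("lift",pl,T)
for k,az in enumerate([80,60,40,20,10]):
    f=(k+1)/5; show("swing%d"%az, pl*(1-f)+f*np.array([553,372,170]), tool(az,al0,180))
for ro in [180,210,240,270,300,330,360]: show("roll%d"%ro,[548,372,125],tool(10,15,ro))
E
python3 path.py
```

```text
tilt89 [  3.  11. 112.   1.  57.   2.] 0.0
tilt75 [ -7.  12. 113.  18.  59. -16.] 0.0
tilt60 [-16.  15. 114.  32.  64. -34.] 0.0
tilt45 [-24.  20. 115.  43.  72. -47.] 0.0
tilt30 [-29.  27. 116.  50.  81. -58.] 0.0
tilt22 [-31.  32. 116.  53.  86. -63.] 0.0
pre [-29.  40. 119.  55.  79. -72.] 0.0
grasp [-19.  44. 125.  67.  72. -78.] 0.0
lift [-19.  29. 122.  63.  80. -62.] 0.0
swing80 [-14.  26. 127.  76.  72. -62.] 0.0
swing60 [ -5.  22. 138. 107.  61. -69.] 0.0
swing40 [ 16.  21. 143. 152.  53. -82.] 0.0
swing20 [ 39.  22. 138. 204.  49. -99.] 0.0
swing10 [  49.   26.  128.  230.   49. -111.] 0.0
roll180 [ 50.  36. 133. 223.  66. -98.] 0.0
roll210 [ 50.  36. 133. 223.  66. -68.] 0.0
roll240 [ 50.  36. 133. 223.  66. -38.] 0.0
roll270 [ 50.  36. 133. 223.  66.  -8.] 0.0
roll300 [ 50.  36. 133. 223.  66.  22.] 0.0
roll330 [ 50.  36. 133. 223.  66.  52.] 0.0
roll360 [ 50.  36. 133. 223.  66.  82.] 0.0
```

>>> {"api": "servo_tool", "payload": {"steps": [[0,[0,0,0],[0,0.12,0]],[0,[0,0,0],[0,0.12,0]],[0,[0,0,0],[0,0.12,0]],[0,[0,0,0],[0,0.12,0]],[0,[0,0,0],[0,0,0.138]],[0,[0,0,0],[0,0,0.138]],[0,[0,0,0],[0,0,0.138]],[0,[0,0,0],[0,0,0.138]],[0,[0,0,0],[0,0,0.138]],[0,[0,0,0],[0,0,0.138]]], "squeeze": 40}}

```text
time_s: 20.55
ee_pos: [529.2, 294.5, 250.1]
ee_rot: [180.0, 0.1, 160.6]
force: [0.5, -0.3, -0.3]
gripper_width: 91.1
gripper_force: 0.0
```

>>> {"api": "servo_tool", "payload": {"steps": [[0,[0,0,0],[0,0,0.138]],[0,[0,0,0],[0,0,0.138]],[0,[0,0,0],[0,0,0.138]],[0,[0,0,0],[0,0,0.138]],[0,[0,0,0],[0,0,0.138]],[0,[0,0,0],[0,0,0.138]],[0,[0,0,0],[0,0,0.138]],[0,[0,0,0],[0,0,0.138]],[0,[0,0,0],[0,0,0.138]],[0,[0,0,0],[0,0,0]]]}}

```text
time_s: 21.55
ee_pos: [529.0, 294.4, 250.0]
ee_rot: [179.9, -0.0, 89.8]
force: [0.1, 0.4, -0.3]
gripper_width: 91.5
gripper_force: 0.0
```

>>> {"api": "servo_tool", "payload": {"steps": [[0,[-36,-11.6,12.9],[0,0,0]],[0,[-36,-11.6,12.9],[0,0,0]],[0,[-36,-11.6,12.9],[0,0,0]],[0,[-36,-11.6,12.9],[0,0,0]],[0,[-36,-11.6,12.9],[0,0,0]],[0,[-36,-11.6,12.9],[0,0,0]],[0,[-36,-11.6,12.9],[0,0,0]],[0,[0,0,0],[0,0,0]],[0,[0,0,0],[0,0,0]],[0,[0,0,0],[0,0,0]]]}}

```text
time_s: 22.55
ee_pos: [446.7, 42.5, 159.5]
ee_rot: [179.9, -0.0, 89.9]
force: [0.6, 0.2, 0.2]
gripper_width: 90.9
gripper_force: 0.0
```

```bash
cat > to.py <<'E'
from kin import *
def to(p,T,nm=""):
    s=state(); Q=R.from_euler('xyz',s['ee_rot'],degrees=True)
    w=(Q.inv()*T).as_rotvec(); d=np.array(p)-s['ee_pos']
    print(nm,"pos",np.round(s['ee_pos'],1),"| rot",np.round(w,3),"rows>=",np.ceil(np.linalg.norm(w)/.149),"| shift before turn",np.round(Q.inv().apply(d),1),"after turn",np.round(T.inv().apply(d),1),"rows>=",np.ceil(np.linalg.norm(d)/50))
E
python3 - <<'E'
from to import *
from look import go
print(np.round(state()['qpos'],1))
T=tool(90,22,180); cup=np.array([446,148.5,37.]); d=T.apply([0,0,1])
to(cup-103*d,T,"pre"); to(cup-3*d,T,"grasp")
from meas import *
f=cams.grab_frame('top'); P=pts(f); save(f,'top3.png'); np.save('top.npy',P)
g=cams.grab_frame('scene'); Pg=pts(g); save(g,'scene3.png')
for n,PP in [('top',P),('scene',Pg)]:
    for a,b in [(56,66),(10,50)]:
        q,_=rect(PP,(390,500,95,205),a,b); print(n,len(q),np.round(hull_circ(q)[0],1),round(hull_circ(q)[1],1),np.round(circ(q)[0],1),np.round(circ(q)[1],1))
    for box in [(440,560,-120,-20),(440,570,-240,-130)]:
        q,_=rect(PP,box,64,80); print(len(q), np.round(hull_circ(q)[0],1) if len(q) else 0)
E
```

```text
[  4.   10.9 112.1   0.   56.9   4.1]
pre pos [446.7  42.5 159.5] | rot [ 3.000e-03  1.186e+00 -1.000e-03] rows>= 8.0 | shift before turn [10.5 -0.9 83.9] after turn [-73.9  -0.7  41.2] rows>= 2.0
grasp pos [446.7  42.5 159.5] | rot [ 3.000e-03  1.186e+00 -1.000e-03] rows>= 8.0 | shift before turn [103.2  -1.2 121.4] after turn [-73.9  -0.7 141.2] rows>= 4.0
top 69 [444.4 150. ] 35.6 [445.1 148.7] 33.9
top 13 [441.7 153.9] 28.5 [445.7 151.1] 28.8
807 [496.5 -66.2]
594 [ 516.4 -182.4]
scene 198 [446.  150.3] 38.7 [445.7 147.2] 33.9
scene 571 [444.1 147. ] 35.7 [445.8 147.2] 30.0
445 [500.4 -68.4]
388 [ 519.9 -184.5]
```

View pics/top3.png

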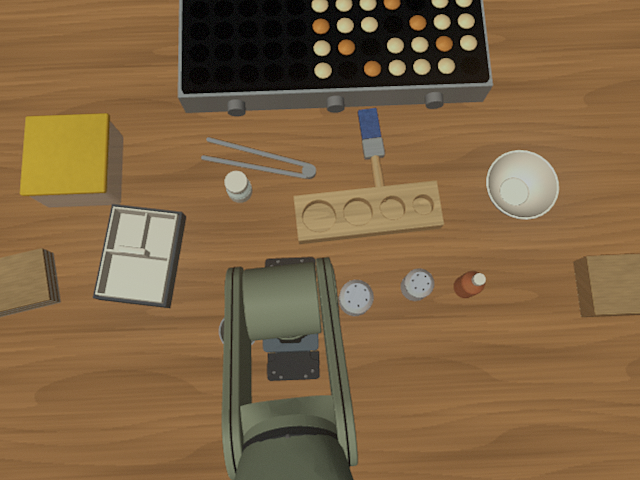

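>>> {"api": "servo_tool", "payload": {"steps": [[0,[0,0,0],[0,0.132,0]],[0,[0,0,0],[0,0.132,0]],[0,[0,0,0],[0,0.132,0]],[0,[0,0,0],[0,0.132,0]],[0,[0,0,0],[0,0.132,0]],[0,[0,0,0],[0,0.132,0]],[0,[0,0,0],[0,0.132,0]],[0,[0,0,0],[0,0.132,0]],[0,[0,0,0],[0,0.13,0]],[0,[0,0,0],[0,0,0]]]}}

```text
time_s: 23.65
ee_pos: [445.4, 41.0, 156.0]
ee_rot: [-179.2, -68.1, 89.0]
force: [0.2, -0.3, 0.5]
gripper_width: 91.3
gripper_force: 0.0
```

>>> {"api": "servo_tool", "payload": {"steps": [[0,[-15,-0.3,8],[0,0,0]],[0,[-15,-0.3,8],[0,0,0]],[0,[-15,-0.3,8],[0,0,0]],[0,[-15,-0.3,8],[0,0,0]],[0,[-14,0,9],[0,0,0]],[0,[0,0,0],[0,0,0]],[0,[0,0,0],[0,0,0]],[0,[0,0,0],[0,0,0]],[0,[0,0,0],[0,0,0]],[0,[0,0,0],[0,0,0]]]}}

```text
time_s: 24.65
ee_pos: [444.0, 51.9, 75.1]
ee_rot: [179.8, -67.9, 90.0]
force: [0.3, 1.2, 0.4]
gripper_width: 91.2
gripper_force: 0.0
```

```bash
python3 - <<'E'
from to import *
print(np.round(state()['qpos'],1), state()['force'])
T=tool(90,22,180); cup=np.array([445.6,148.3,37.]); d=T.apply([0,0,1])
to(cup-3*d,T,"grasp")
f=cams.grab_frame('scene'); save(f,'scene4.png',(240,100,440,250),3)
E
```

```text
[-29.6  40.1 119.5  55.4  78.8 -72.1] [0.3380685  1.15644951 0.44254302]
grasp pos [444.   51.9  75.1] | rot [ 0.004  0.002 -0.   ] rows>= 1.0 | shift before turn [  0.9   1.2 100.7] after turn [  0.8   1.6 100.7] rows>= 3.0
```

View pics/scene4.png

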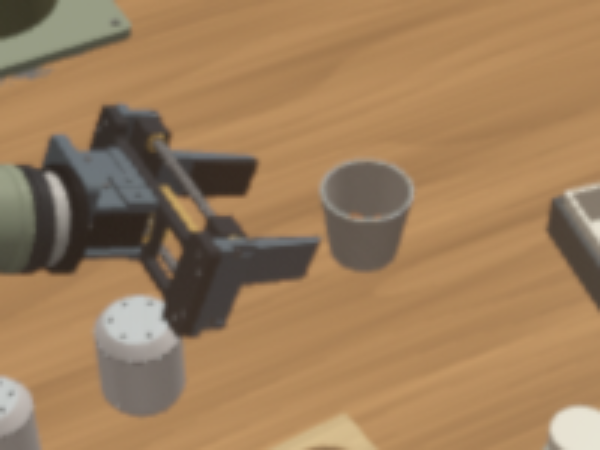

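>>> {"api": "servo_tool", "payload": {"steps": [[0,[0.8,1.4,10],[0,0,0]],[0,[0,0,15],[0,0,0]],[0,[0,0,15],[0,0,0]],[0,[0,0,15],[0,0,0]],[0,[0,0,15],[0,0,0]],[0,[0,0,15],[0,0,0]],[0,[0,0,15],[0,0,0]],[0,[0,0,0],[0,0,0]],[0,[0,0,0],[0,0,0]],[0,[0,0,0],[0,0,0]]]}}

```text
time_s: 25.7
ee_pos: [445.7, 144.8, 37.8]
ee_rot: [180.0, -67.9, 89.8]
force: [-0.2, -0.5, -0.0]
gripper_width: 91.1
gripper_force: 0.0
```

>>> {"api": "servo_tool", "payload": {"steps": [[255,[0,0,0],[0,0,0]],[255,[0,0,0],[0,0,0]],[255,[0,0,0],[0,0,0]],[255,[0,0,0],[0,0,0]],[255,[0,0,0],[0,0,0]],[255,[0,0,0],[0,0,0]],[255,[0,0,0],[0,0,0]],[255,[0,0,0],[0,0,0]],[255,[0,0,0],[0,0,0]],[255,[0,0,0],[0,0,0]]]}}

```text
time_s: 26.7
ee_pos: [445.4, 145.0, 38.2]
ee_rot: [180.0, -68.0, 89.8]
force: [-1.8, -2.3, 5.3]
gripper_width: 67.5
gripper_force: 39.3
```

>>> {"api": "servo_tool", "payload": {"steps": [[255,[6,0,-2.4],[0,0,0]],[255,[9,0,-3.7],[0,0,0]],[255,[12,0,-4.9],[0,0,0]],[255,[14,0,-5.7],[0,0,0]],[255,[14,0,-5.7],[0,0,0]],[255,[14,0,-5.7],[0,0,0]],[255,[14,0,-5.7],[0,0,0]],[255,[14,0,-5.7],[0,0,0]],[255,[12,0,-4.9],[0,0,0]],[255,[8,0,-3.2],[0,0,0]]]}}

```text
time_s: 27.7
ee_pos: [445.4, 144.8, 165.4]
ee_rot: [179.8, -67.9, 90.0]
force: [0.7, -1.0, -2.0]
gripper_width: 66.8
gripper_force: 39.7
```

```bash
python3 - <<'E'
from to import *
s=state(); print(np.round(s['qpos'],1), s['force'],s['gripper_width'])
Q=R.from_euler('xyz',s['ee_rot'],degrees=True)
print("up",Q.inv().apply([0,0,1]))
for az in (50,10): to([553,372,170],tool(az,22,180),"swing%d"%az)
seed=s['qpos']; p0=np.array(s['ee_pos'])
for k in range(11):
    f=k/10; q,c=IK(p0*(1-f)+f*np.array([553,372,170]),tool(90-80*f,22,180),seed,0); print(np.round(q-seed),end=' '); seed=q
f=cams.grab_frame('scene'); save(f,'scene5.png',(280,60,440,180),4)
E
```

```text
[-19.6  28.7 121.9  62.7  79.8 -62. ] [ 0.65018312 -1.01803056 -2.01702638] 66.7972843808601
up [ 0.92650545  0.00152297 -0.37627826]
swing50 pos [445.4 144.8 165.4] | rot [-0.643  0.001  0.262] rows>= 5.0 | shift before turn [ 89.7 106.7 209.2] after turn [ 95.3 -63.7 223.8] rows>= 6.0
swing10 pos [445.4 144.8 165.4] | rot [-1.29   0.     0.524] rows>= 10.0 | shift before turn [ 89.7 106.7 209.2] after turn [  58.7 -205.1  133.1] rows>= 6.0
[ 0.  0. -0. -0.  0.  0.] [ 2. -2.  5.  9. -5. -1.] [ 3. -2.  5. 11. -5. -2.] [ 5. -2.  4. 13. -5. -3.] [ 6. -1.  4. 15. -4. -4.] [ 8. -1.  3. 18. -4. -4.] [10. -0.  1. 20. -3. -5.] [10.  0. -1. 21. -3. -6.] [10.  1. -3. 21. -2. -7.] [ 8.  2. -5. 21. -1. -8.] [ 6.  2. -6. 19.  1. -9.]
```

View pics/scene5.png

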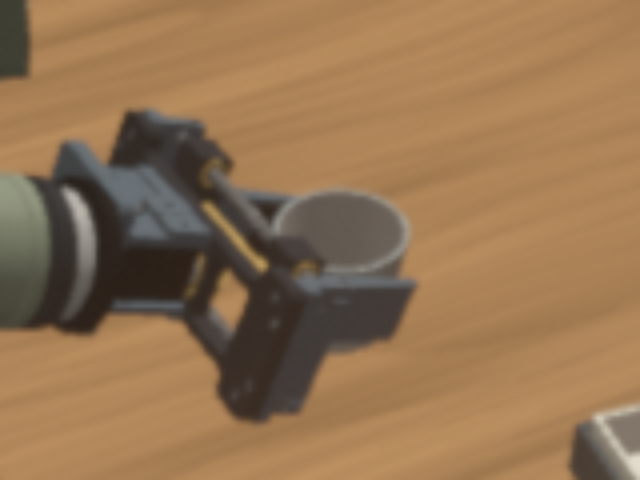

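>>> {"api": "servo_tool", "payload": {"steps": [[255,[4,5,10],[0,0,0]],[255,[9,11,21],[0,0,0]],[255,[10,12,23],[0,0,0]],[255,[10,12,23],[0,0,0]],[255,[10,12,23],[0,0,0]],[255,[10,12,23],[0,0,0]],[255,[10,12,23],[0,0,0]],[255,[10,12,23],[0,0,0]],[255,[10,11,23],[0,0,0]],[255,[7,8,17],[0,0,0]]]}}

```text
time_s: 28.75
ee_pos: [553.2, 374.1, 167.9]
ee_rot: [-179.7, -67.9, 89.5]
force: [-0.7, -0.3, -2.4]
gripper_width: 67.0
gripper_force: 39.7
```

>>> {"api": "servo_tool", "payload": {"steps": [[255,[0,0,0],[-0.03,0,0.012]],[255,[0,0,0],[-0.06,0,0.0245]],[255,[0,0,0],[-0.07,0,0.0284]],[255,[0,0,0],[-0.07,0,0.0284]],[255,[0,0,0],[-0.07,0,0.0284]],[255,[0,0,0],[-0.07,0,0.0284]],[255,[0,0,0],[-0.07,0,0.0284]],[255,[0,0,0],[-0.07,0,0.0284]],[255,[0,0,0],[-0.07,0,0.0284]],[255,[0,0,0],[-0.07,0,0.0284]]]}}

```text
time_s: 29.75
ee_pos: [552.6, 371.7, 167.2]
ee_rot: [-179.6, -67.7, 49.0]
force: [-0.2, 0.2, -1.8]
gripper_width: 66.9
gripper_force: 39.7
```

>>> {"api": "servo_tool", "payload": {"steps": [[255,[0,0,0],[-0.07,0,0.0284]],[255,[0,0,0],[-0.07,0,0.0284]],[255,[0,0,0],[-0.07,0,0.0284]],[255,[0,0,0],[-0.07,0,0.0284]],[255,[0,0,0],[-0.07,0,0.0284]],[255,[0,0,0],[-0.07,0,0.0284]],[255,[0,0,0],[-0.07,0,0.0284]],[255,[0,0,0],[-0.07,0,0.0284]],[255,[0,0,0],[-0.06,0,0.0245]],[255,[0,0,0],[-0.02,0,0.008]]]}}

```text
time_s: 30.75
ee_pos: [552.0, 373.3, 167.1]
ee_rot: [-179.9, -67.7, 9.9]
force: [-0.3, -0.2, -1.6]
gripper_width: 67.2
gripper_force: 39.7
```

```bash
python3 - <<'E'
from to import *
s=state(); print(np.round(s['qpos'],1), s['force'],s['gripper_width'])
to([550,375,135],tool(10,18,180),"pour")
E
```

```text
[  48.9   26.   128.2  230.3   49.1 -111.2] [-0.25516099 -0.23797559 -1.57247486] 67.24709297531534
pour pos [552.  373.3 167.1] | rot [-0.     0.075 -0.   ] rows>= 1.0 | shift before turn [-30.4  -2.   10.6] after turn [-31.1  -2.    8.3] rows>= 1.0
```

>>> {"api": "servo_tool", "payload": {"steps": [[255,[-8.5,-0.4,6],[0,0,0]],[255,[-8.5,-0.4,6],[0,0,0]],[255,[-8.5,-0.4,6],[0,0,0]],[255,[-9,-0.4,6],[0,0,0]],[255,[0,0,0],[0,0.075,0]],[255,[0,0,0],[0,0,0.06]],[255,[0,0,0],[0,0,0.13]],[255,[0,0,0],[0,0,0.13]],[255,[0,0,0],[0,0,0.13]],[255,[0,0,0],[0,0,0.13]]]}}

```text
time_s: 31.75
ee_pos: [562.5, 374.5, 126.9]
ee_rot: [-120.2, -52.5, -55.2]
force: [-0.5, 0.5, -2.3]
gripper_width: 67.1
gripper_force: 39.6
```

>>> {"api": "servo_tool", "payload": {"steps": [[255,[0,0,0],[0,0,0.06]],[255,[0,0,0],[0,0,0.05]],[255,[0,0,0],[0,0,0.05]],[255,[0,0,0],[0,0,0.05]],[255,[0,0,0],[0,0,0.05]],[255,[0,0,0],[0,0,0.05]],[255,[0,0,0],[0,0,0.05]],[255,[0,0,0],[0,0,0.04]],[255,[0,0,0],[0,0,0.04]],[255,[0,0,0],[0,0,0.04]]]}}

```text
time_s: 32.75
ee_pos: [562.5, 374.5, 126.9]
ee_rot: [-110.2, -27.6, -70.3]
force: [-1.0, -0.2, -2.3]
gripper_width: 67.3
gripper_force: 39.6
```

```bash
python3 - <<'E'
from to import *
s=state(); print(np.round(s['qpos'],1), s['force'],s['gripper_width'],s['ee_pos'],np.degrees(1.06))
f=cams.grab_frame('scene'); save(f,'scene6.png',(380,80,580,230),4)
E
```

```text
[ 48.7  33.9 130.3 223.3  60.2 -40.5] [-1.01567751 -0.22754233 -2.3238112 ] 67.32630165914253 [562.50816685 374.53234551 126.92701771] 60.73352628386726
```

View pics/scene6.png

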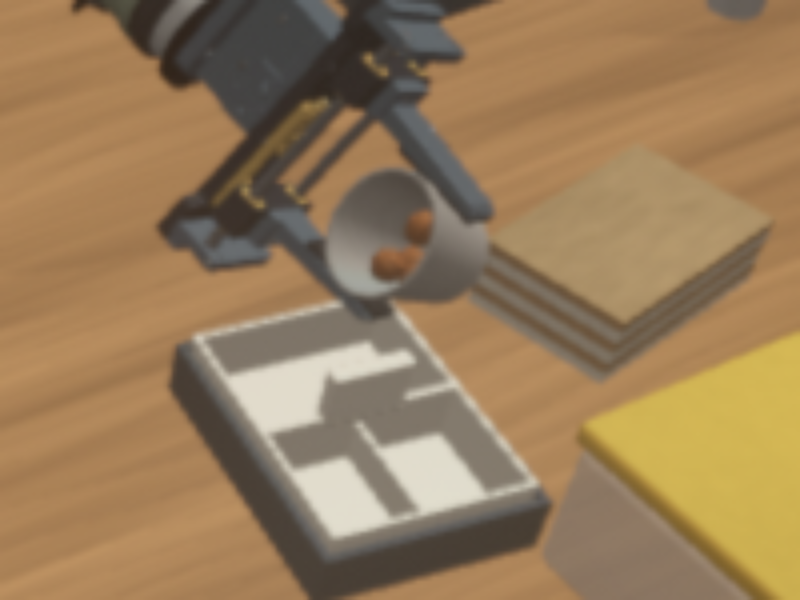

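>>> {"api": "servo_tool", "payload": {"steps": [[255,[0,0,0],[0,0,0.04]],[255,[0,0,0],[0,0,0.04]],[255,[0,0,0],[0,0,0.04]],[255,[0,0,0],[0,0,0.04]],[255,[0,0,0],[0,0,0.04]],[255,[0,0,0],[0,0,0.04]],[255,[0,0,0],[0,0,0.04]],[255,[0,0,0],[0,0,0.04]],[255,[0,0,0],[0,0,0.04]],[255,[0,0,0],[0,0,0.04]]]}}

```text
time_s: 33.8
ee_pos: [562.5, 374.6, 127.2]
ee_rot: [-107.9, -6.0, -78.1]
force: [-0.1, 0.6, -2.7]
gripper_width: 67.2
gripper_force: 39.5
```

>>> {"api": "servo_tool", "payload": {"steps": [[255,[0,0,0],[0,0,0.04]],[255,[0,0,0],[0,0,0.04]],[255,[0,0,0],[0,0,0.04]],[255,[0,0,0],[0,0,0.04]],[255,[0,0,0],[0,0,0.04]],[255,[0,0,0],[0,0,0.04]],[255,[0,0,0],[0,0,0.0]],[255,[0,0,0],[0,0,0.0]],[255,[0,0,0],[0,0,0]],[255,[0,0,0],[0,0,0.0]]]}}

```text
time_s: 34.8
ee_pos: [562.3, 375.0, 128.0]
ee_rot: [-107.9, 7.1, -82.3]
force: [-1.1, 0.2, -1.4]
gripper_width: 67.5
gripper_force: 39.5
```

```bash
python3 - <<'E'
from to import *
s=state(); print(np.round(s['qpos'],1), s['force'],s['gripper_width'],s['ee_pos'])
f=cams.grab_frame('scene'); save(f,'scene7.png',(380,80,580,230),3)
P=pts(f)
for o in look_for(f,'nut0_mid'): 
    c,r=map(int,o['at']); print(round(o['confidence'],2),c,r,np.round(P[r,c]))
E
```

```text
[ 48.7  33.9 130.2 223.4  60.2  -4. ] [-1.07470275  0.22730203 -1.37993215] 67.53240215506747 [562.34636333 375.01619139 127.98218998]
```

View pics/scene7.png

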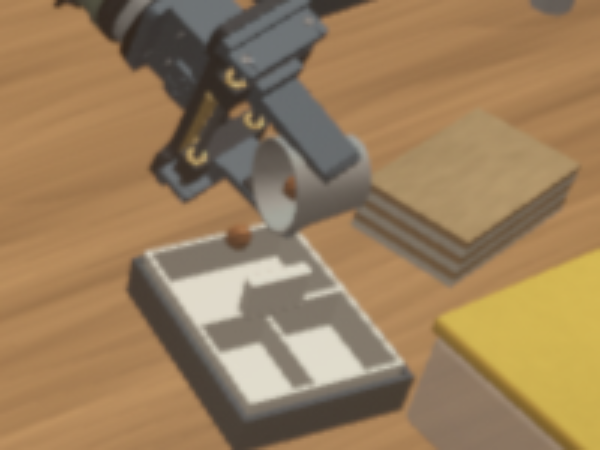

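```bash
cat > nuts.py <<'E'
from to import *
def brown(f):
    P=pts(f); hsv=cv2.cvtColor(f['color'],cv2.COLOR_RGB2HSV)
    m=(hsv[...,0]<13)&(hsv[...,1]>110)&(hsv[...,2]>50)
    m&=(P[...,0]>400)&(P[...,0]<720)&(P[...,1]>100)&(P[...,1]<480)&(P[...,2]<170)
    n,l,st,c=cv2.connectedComponentsWithStats(m.astype(np.uint8))
    for i in range(1,n):
        if st[i,4]>8:
            p=np.nanmedian(P[l==i],0); d=p[:2]-[557.2,347.3]; c0=np.radians(-9.5)
            print(st[i,4],np.round(c[i]),np.round(p),"comp XY",np.round([d@[np.cos(c0),np.sin(c0)],d@[-np.sin(c0),np.cos(c0)]]))
E
python3 - <<'E'
from nuts import *
for n in ['scene','scene','top']:
    f=cams.grab_frame(n); print(n,state()['time_s']); brown(f)
    for o in look_for(f,'nut0_mid'): print(round(o['confidence'],2),np.round(o['at']))
    save(f,n+'8.png',(60,180,260,330) if n=='top' else (380,80,580,230),3)
E
```

```text
scene 34.95
14 [469. 149.] [562. 348. 112.] comp XY [5. 1.]
scene 35.05
11 [476. 142.] [556. 371. 117.] comp XY [-5. 23.]
0.33 [243. 246.]
top 35.15
9 [120. 268.] [559. 348. 107.] comp XY [2. 2.]
```

View pics/scene8.png

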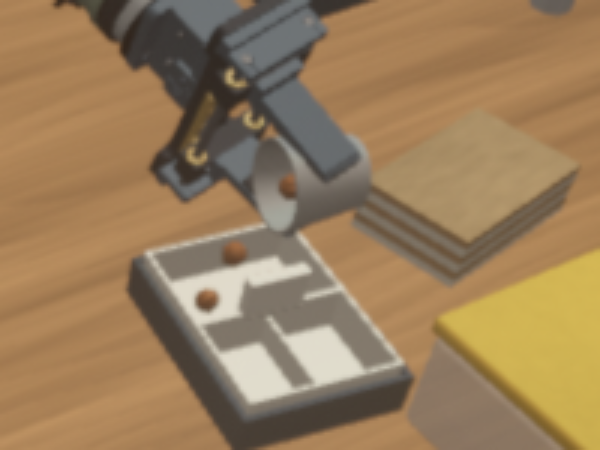

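>>> {"api": "servo_tool", "payload": {"steps": [[255,[0,0,0],[0,0,0.03]],[255,[0,0,0],[0,0,0.03]],[255,[0,0,0],[0,0,0.03]],[255,[0,0,0],[0,0,0.03]],[255,[0,0,0],[0,0,0.03]],[255,[0,0,0],[0,0,0.03]],[255,[0,0,0],[0,0,0.03]],[255,[0,0,0],[0,0,0.03]],[255,[0,0,0],[0,0,0.03]],[255,[0,0,0],[0,0,0.03]]]}}

```text
time_s: 36.2
ee_pos: [562.4, 375.1, 128.4]
ee_rot: [-109.4, 23.5, -88.0]
force: [-1.1, 0.3, -1.0]
gripper_width: 67.2
gripper_force: 39.5
```

>>> {"api": "servo_tool", "payload": {"steps": [[255,[0,0,0],[0,0,0.05]],[255,[0,0,0],[0,0,0.05]],[255,[0,0,0],[0,0,0.05]],[255,[0,0,0],[0,0,0.05]],[255,[0,0,0],[0,0,0.05]],[255,[0,0,0],[0,0,0.05]],[255,[0,0,0],[0,0,0.05]],[255,[0,0,0],[0,0,0.05]],[255,[0,0,0],[0,0,0.05]],[255,[0,0,0],[0,0,0.05]]]}}

```text
time_s: 37.2
ee_pos: [562.4, 375.1, 128.4]
ee_rot: [-118.2, 49.9, -102.3]
force: [-0.2, 0.5, -0.9]
gripper_width: 67.2
gripper_force: 39.4
```

>>> {"api": "servo_tool", "payload": {"steps": [[255,[0,0,0],[0,0,0.06]],[255,[0,0,0],[0,0,0.06]],[255,[0,0,0],[0,0,0.06]],[255,[0,0,0],[0,0,0.06]],[255,[0,0,0],[0,0,0.06]],[255,[0,0,0],[0,0,0.06]],[255,[0,0,0],[0,0,0.06]],[255,[0,0,0],[0,0,0]],[255,[0,0,0],[0,0,0]],[255,[0,0,0],[0,0,0]]]}}

```text
time_s: 38.2
ee_pos: [562.3, 375.1, 128.2]
ee_rot: [-145.5, 68.3, -133.5]
force: [0.3, -0.1, -1.2]
gripper_width: 66.9
gripper_force: 39.4
```

```bash
python3 - <<'E'
from nuts import *
s=state(); print(np.round(s['qpos'],1), s['force'],s['gripper_width'],s['ee_pos'])
for n in ['top','scene']:
    f=cams.grab_frame(n); print(n,state()['time_s']); brown(f)
    for o in look_for(f,'nut0_mid'): print(round(o['confidence'],2),np.round(o['at']))
    save(f,n+'9.png',(60,180,260,330) if n=='top' else (380,80,580,230),3)
E
```

```text
[ 48.7  33.8 130.2 223.4  60.2  65.9] [ 0.34381249 -0.14850198 -1.16277367] 66.9496925607821 [562.31355853 375.07404889 128.18889184]
top 38.25
13 [131. 264.] [581. 359.  20.] comp XY [22. 15.]
scene 38.35
0.57 [304. 285.]
```

View pics/scene9.png

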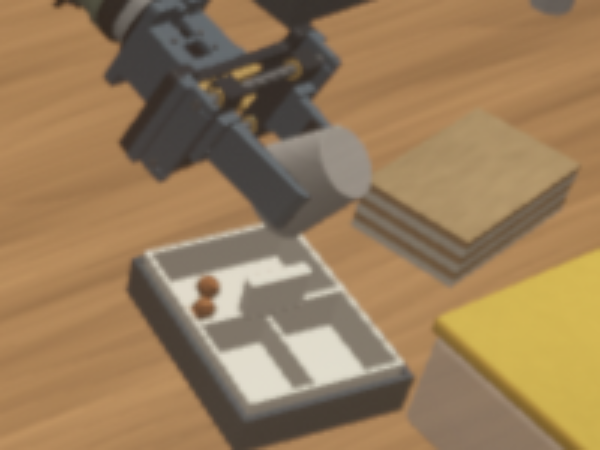

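>>> {"api": "servo_tool", "payload": {"steps": [[255,[0,0,0],[0,0,-0.08]],[255,[0,0,0],[0,0,-0.142]],[255,[0,0,0],[0,0,-0.142]],[255,[0,0,0],[0,0,-0.142]],[255,[0,0,0],[0,0,-0.142]],[255,[0,0,0],[0,0,-0.142]],[255,[0,0,0],[0,0,-0.142]],[255,[0,0,0],[0,0,-0.142]],[255,[0,0,0],[0,0,-0.142]],[255,[0,0,0],[0,0,-0.142]]]}}

```text
time_s: 39.4
ee_pos: [562.3, 375.0, 128.1]
ee_rot: [-107.8, -0.8, -79.7]
force: [-0.5, 1.2, -1.5]
gripper_width: 67.1
gripper_force: 39.5
```

>>> {"api": "servo_tool", "payload": {"steps": [[255,[0,0,0],[0,0,-0.142]],[255,[0,0,0],[0,0,-0.142]],[255,[0,0,0],[0,0,-0.142]],[255,[0,0,0],[0,0,-0.142]],[255,[0,0,0],[0,0,-0.142]],[255,[0,0,0],[0,0,-0.142]],[255,[0,0,0],[0,0,-0.142]],[255,[0,0,0],[0,0,-0.142]],[255,[0,0,0],[0,0,-0.142]],[255,[0,0,0],[0,0,-0.142]]]}}

```text
time_s: 40.4
ee_pos: [562.3, 375.1, 128.1]
ee_rot: [-157.0, -70.6, -14.2]
force: [0.3, 1.4, -0.8]
gripper_width: 66.6
gripper_force: 39.6
```

>>> {"api": "servo_tool", "payload": {"steps": [[255,[0,0,0],[0,0,-0.142]],[255,[0,0,0],[0,-0.075,0]],[255,[10,0,-4],[0,0,0]],[255,[10,0,-4],[0,0,0]],[255,[10,0,-4],[0,0,0]],[255,[10,0,-4],[0,0,0]],[255,[0,0,0],[0,0,0]],[255,[0,0,0],[0,0,0]],[255,[0,0,0],[0,0,0]],[255,[0,0,0],[0,0,0]]]}}

```text
time_s: 41.4
ee_pos: [562.3, 374.9, 170.4]
ee_rot: [180.0, -67.9, 10.0]
force: [0.1, -0.2, -2.0]
gripper_width: 67.3
gripper_force: 39.6
```

```bash
python3 - <<'E'
from nuts import *
s=state(); print(np.round(s['qpos'],1), s['force'],s['gripper_width'],s['ee_pos'])
to([553,373,168],tool(90,22,180),"swing back")
for n in ['top','scene']:
    f=cams.grab_frame(n); print(n,state()['time_s']); brown(f)
E
```

```text
[  48.    26.1  127.1  229.9   48.3 -111.9] [ 0.08418741 -0.22516512 -2.01279365] 67.25567492657515 [562.31399324 374.88718477 170.38125063]
swing back pos [562.3 374.9 170.4] | rot [ 1.294  0.002 -0.524] rows>= 10.0 | shift before turn [-5.8  0.2 -7.9] after turn [-2.9 -9.3 -0.9] rows>= 1.0
top 41.45
9 [131. 263.] [584. 357.  21.] comp XY [24. 14.]
scene 41.5
```

>>> {"api": "servo_tool", "payload": {"steps": [[255,[0,0,0],[0.044,0,-0.018]],[255,[0,0,0],[0.07,0,-0.0284]],[255,[0,0,0],[0.07,0,-0.0284]],[255,[0,0,0],[0.07,0,-0.0284]],[255,[0,0,0],[0.07,0,-0.0284]],[255,[0,0,0],[0.07,0,-0.0284]],[255,[0,0,0],[0.07,0,-0.0284]],[255,[0,0,0],[0.07,0,-0.0284]],[255,[0,0,0],[0.07,0,-0.0284]],[255,[0,0,0],[0.07,0,-0.0284]]]}}

```text
time_s: 42.5
ee_pos: [562.1, 374.8, 170.6]
ee_rot: [-179.9, -67.9, 51.8]
force: [-0.2, 1.1, -1.5]
gripper_width: 67.0
gripper_force: 39.6
```

>>> {"api": "servo_tool", "payload": {"steps": [[255,[0,0,0],[0.07,0,-0.0284]],[255,[0,0,0],[0.07,0,-0.0284]],[255,[0,0,0],[0.07,0,-0.0284]],[255,[0,0,0],[0.07,0,-0.0284]],[255,[0,0,0],[0.07,0,-0.0284]],[255,[0,0,0],[0.07,0,-0.0284]],[255,[0,0,0],[0.07,0,-0.0284]],[255,[0,0,0],[0.07,0,-0.0284]],[255,[0,0,0],[0.06,0,-0.0245]],[255,[0,0,0],[0,0,0]]]}}

```text
time_s: 43.5
ee_pos: [564.0, 374.8, 170.6]
ee_rot: [179.8, -67.9, 90.2]
force: [-0.1, -0.2, -1.4]
gripper_width: 67.2
gripper_force: 39.6
```

>>> {"api": "servo_tool", "payload": {"steps": [[255,[-9.1,-11.7,-21.1],[0,0,0]],[255,[-9.1,-11.7,-21.1],[0,0,0]],[255,[-9.1,-11.7,-21.1],[0,0,0]],[255,[-9.1,-11.7,-21.1],[0,0,0]],[255,[-9.1,-11.7,-21.1],[0,0,0]],[255,[-9.1,-11.7,-21.1],[0,0,0]],[255,[-9.1,-11.7,-21.1],[0,0,0]],[255,[-9.1,-11.7,-21.1],[0,0,0]],[255,[-9.1,-11.7,-21.1],[0,0,0]],[255,[-9.1,-11.7,-21.1],[0,0,0]]]}}

```text
time_s: 44.5
ee_pos: [444.5, 144.9, 166.1]
ee_rot: [180.0, -67.9, 90.0]
force: [0.1, -0.4, -2.0]
gripper_width: 67.2
gripper_force: 39.6
```

```bash
python3 - <<'E'
from nuts import *
s=state(); print(np.round(s['qpos'],1), s['force'],s['gripper_width'],s['ee_pos'])
to([445.4,145,38.5],tool(90,22,180),"place")
for n in ['top','scene']:
    f=cams.grab_frame(n); print(n); brown(f); save(f,n+'10.png')
    for o in look_for(f,'nut0_mid'): print(round(o['confidence'],2),np.round(o['at']))
im=cv2.imread('pics/top10.png'); im2=cv2.imread('pics/scene10.png')
cv2.imwrite('pics/comb10.png',np.hstack([cv2.resize(im[190:340,80:240],None,fx=2.5,fy=2.5),cv2.resize(im2[120:240,400:540],(400,375))]))
E
```

```text
[-19.6  28.7 121.8  62.5  80.  -61.9] [ 0.06139269 -0.37449847 -2.03103319] 67.24181161927585 [444.47828317 144.86460184 166.08100073]
place pos [444.5 144.9 166.1] | rot [-0.     0.001  0.   ] rows>= 1.0 | shift before turn [-118.2    0.9   48.1] after turn [-118.2    0.9   47.9] rows>= 3.0
top
9 [131. 265.] [579. 358.  20.] comp XY [20. 14.]
0.51 [127. 261.]
scene
```

View pics/comb10.png

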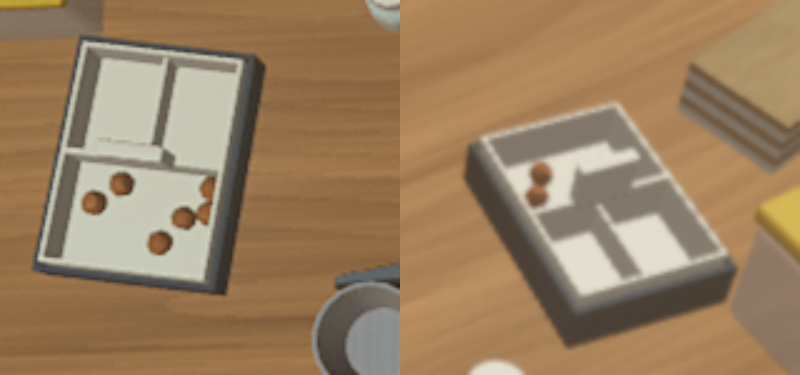

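>>> {"api": "servo_tool", "payload": {"steps": [[255,[-13,0.1,5.2],[0,0,0]],[255,[-16,0.1,6.5],[0,0,0]],[255,[-16,0.1,6.5],[0,0,0]],[255,[-16,0.1,6.5],[0,0,0]],[255,[-16,0.1,6.5],[0,0,0]],[255,[-14,0.1,5.7],[0,0,0]],[255,[-11,0.1,4.5],[0,0,0]],[255,[-8,0.1,3.2],[0,0,0]],[255,[-5,0.1,2],[0,0,0]],[255,[0,0,0],[0,0,0]]]}}

```text
time_s: 45.7
ee_pos: [446.6, 145.5, 41.7]
ee_rot: [-179.9, -68.0, 90.0]
force: [0.2, 0.3, -1.6]
gripper_width: 67.1
gripper_force: 39.6
```

>>> {"api": "servo_tool", "payload": {"steps": [[255,[-0.9,0,0.4],[0,0,0]],[255,[-0.9,0,0.4],[0,0,0]],[255,[-0.9,0,0.4],[0,0,0]],[255,[0,0,0],[0,0,0]],[255,[0,0,0],[0,0,0]],[255,[0,0,0],[0,0,0]],[255,[0,0,0],[0,0,0]],[255,[0,0,0],[0,0,0]],[255,[0,0,0],[0,0,0]],[255,[0,0,0],[0,0,0]]]}}

```text
time_s: 46.7
ee_pos: [446.5, 145.4, 39.0]
ee_rot: [180.0, -67.9, 90.0]
force: [0.2, -0.1, -1.8]
gripper_width: 67.2
gripper_force: 39.6
```

Not yet in contact; lower a bit more.

>>> {"api": "servo_tool", "payload": {"steps": [[255,[-0.5,0,0.2],[0,0,0]],[255,[-0.5,0,0.2],[0,0,0]],[255,[-0.5,0,0.2],[0,0,0]],[255,[0,0,0],[0,0,0]],[255,[0,0,0],[0,0,0]],[255,[0,0,0],[0,0,0]],[255,[0,0,0],[0,0,0]],[255,[0,0,0],[0,0,0]],[255,[0,0,0],[0,0,0]],[255,[0,0,0],[0,0,0]]]}}

```text
time_s: 47.7
ee_pos: [446.5, 145.5, 38.1]
ee_rot: [179.9, -68.0, 90.1]
force: [-0.7, -1.9, 5.5]
gripper_width: 67.1
gripper_force: 39.2
```

>>> {"api": "servo_tool", "payload": {"steps": [[0,[0,0,0],[0,0,0]],[0,[0,0,0],[0,0,0]],[0,[0,0,0],[0,0,0]],[0,[0,0,0],[0,0,0]],[0,[0,0,0],[0,0,0]],[0,[0,0,0],[0,0,0]],[0,[0,0,0],[0,0,0]],[0,[0,0,-8],[0,0,0]],[0,[0,0,-12],[0,0,0]],[0,[0,0,-15],[0,0,0]]]}}

```text
time_s: 48.7
ee_pos: [446.4, 112.1, 50.9]
ee_rot: [-180.0, -67.9, 90.0]
force: [-0.1, 0.3, -0.0]
gripper_width: 91.6
gripper_force: 0.0
```

>>> {"api": "servo_tool", "payload": {"steps": [[0,[0,0,-16],[0,0,0]],[0,[0,0,-16],[0,0,0]],[0,[0,0,-16],[0,0,0]],[0,[0,0,-16],[0,0,0]],[0,[28,0,-11],[0,0,0]],[0,[28,0,-11],[0,0,0]],[0,[28,0,-11],[0,0,0]],[0,[28,0,-11],[0,0,0]],[0,[28,0,-11],[0,0,0]],[0,[0,0,0],[0,0,0]]]}}

```text
time_s: 49.7
ee_pos: [447.1, 54.4, 228.1]
ee_rot: [179.0, -67.8, 91.0]
force: [-0.4, -0.7, -0.2]
gripper_width: 91.2
gripper_force: 0.0
```

>>> {"api": "servo_tool", "payload": {"steps": [[0,[0,0,0],[0,-0.132,0]],[0,[0,0,0],[0,-0.132,0]],[0,[0,0,0],[0,-0.132,0]],[0,[0,0,0],[0,-0.132,0]],[0,[0,0,0],[0,-0.132,0]],[0,[0,0,0],[0,-0.132,0]],[0,[0,0,0],[0,-0.132,0]],[0,[0,0,0],[0,-0.132,0]],[0,[0,0,0],[0,-0.132,0]],[0,[0,0,0],[0,0,0]]]}}

```text
time_s: 50.7
ee_pos: [446.3, 57.2, 224.9]
ee_rot: [-180.0, 0.2, 90.4]
force: [1.2, 0.3, -0.3]
gripper_width: 91.3
gripper_force: 0.0
```

```bash
cat > sh.py <<'E'
from to import *
from meas import *
def shak():
    for n in ['top','scene']:
        f=cams.grab_frame(n); P=pts(f); save(f,n+'L.png')
        m=(P[...,2]>66)&(P[...,2]<82)&(P[...,0]>380)&(P[...,0]<760)&(P[...,1]>-400)&(P[...,1]<240)
        k,l,st,c=cv2.connectedComponentsWithStats(m.astype(np.uint8))
        for i in range(1,k):
            if st[i,4]>150:
                q=P[l==i]; h=hull_circ(q); print(n,st[i,4],np.round(c[i]),"hull",np.round(h[0],1),round(h[1],1),"z",np.round(np.percentile(q[:,2],95),1))
        m=(P[...,2]>28)&(P[...,2]<40)&(P[...,0]>570)&(P[...,0]<760)&(P[...,1]>-280)&(P[...,1]<80)
        r=cv2.minAreaRect(P[m][:,:2].astype(np.float32)); print(n,"rack",np.round(r[0],1),np.round(r[1],1),round(r[2],1))
        # hole floors
        m=(P[...,2]>3)&(P[...,2]<14)
        ax=np.radians(r[2] if r[1][0]<r[1][1] else r[2]-90); ux=np.array([np.cos(ax),np.sin(ax)]); uy=np.array([-ux[1],ux[0]])
        d=P[...,:2]-np.array(r[0]); X=d@ux; Y=d@uy
        top=(P[...,2]>30)&(P[...,2]<38)&(abs(X)<43)&(abs(Y)<139)
        low=(P[...,2]<29)&(abs(X)<38)&(abs(Y)<135)
        k,l,st,c=cv2.connectedComponentsWithStats(low.astype(np.uint8))
        for i in range(1,k):
            if st[i,4]>60:
                print(n,"hole px",st[i,4],np.round(c[i],1),"X",np.round(np.nanmean([X[l==i].min(),X[l==i].max()]),1),"Y",np.round([Y[l==i].min(),Y[l==i].max()],1))
E
python3 - <<'E'
from sh import *
s=state(); print(np.round(s['qpos'],1), s['force'],s['gripper_width'],s['ee_pos'],s['ee_rot'])
shak()
E
```

```text
[  6.    7.5 105.9  -0.2  66.7   5.7] [ 1.18144895  0.3463665  -0.28783112] 91.34901131552792 [446.27517138  57.24784019 224.88040731] [-179.99176258    0.19055782   90.35042802]
top 381 [235. 181.] hull [723.4 149.5] 21.8 z 73.1
top 524 [419. 282.] hull [ 516.  -182.8] 26.3 z 74.3
top 248 [470. 283.] hull [ 512.  -279.7] 21.6 z 81.3
top 743 [356. 295.] hull [496.5 -66.2] 29.9 z 74.4
top rack [ 666.6 -101.3] [ 92.6 282.6] 4.1
top hole px 314 [422.4 204. ] X 3.8 Y [-128.8  -91.7]
top hole px 628 [357.2 211. ] X 4.3 Y [-8.9 46.6]
top hole px 465 [391.8 207.3] X 3.9 Y [-73.4 -26.6]
top hole px 823 [318.2 215.4] X 3.3 Y [ 64.3 128.2]
scene 410 [286. 208.] hull [500.  -68.8] 28.8 z 73.9
scene 342 [237. 235.] hull [ 518.6 -184.6] 24.5 z 74.0
scene 308 [434. 244.] hull [724.5 147.6] 23.1 z 71.6
scene 213 [190. 252.] hull [ 514.7 -281.6] 21.2 z 81.5
scene rack [ 666.6 -101.7] [ 94.1 283.6] 4.0
scene hole px 612 [348.4 262.3] X -8.7 Y [ 73.3 128.9]
scene hole px 506 [316.  278.4] X -8.2 Y [-2.3 48.7]
scene hole px 395 [285.2 293.8] X -9.1 Y [-69.7 -23.4]
scene hole px 291 [256.9 307.9] X -8.8 Y [-126.3  -87.4]
```

>>> {"api": "servo_tool", "payload": {"steps": [[0,[-17.8,7.2,15],[0,0,0]],[0,[-17.8,7.2,15],[0,0,0]],[0,[-17.8,7.2,15],[0,0,0]],[0,[-17.8,7.2,15],[0,0,0]],[0,[-17.8,7.2,15],[0,0,0]],[0,[-17.8,7.2,15],[0,0,0]],[0,[-17.8,7.2,15],[0,0,0]],[0,[0,0,0],[0,0,-0.064]],[0,[0,0,0],[0,0,0]],[0,[0,0,0],[0,0,0]]], "squeeze": 25}}

```text
time_s: 51.8
ee_pos: [496.5, -70.8, 120.0]
ee_rot: [-180.0, 0.1, 93.5]
force: [-0.6, 0.1, -0.1]
gripper_width: 91.0
gripper_force: 0.0
```

```bash
python3 - <<'E'
from sh import *
f=cams.grab_frame('scene'); P=pts(f)
m=(P[...,2]>66)&(P[...,2]<80)&(P[...,0]>440)&(P[...,0]<560)&(P[...,1]>-250)&(P[...,1]<-20)
k,l,st,c=cv2.connectedComponentsWithStats(m.astype(np.uint8))
for i in range(1,k):
    if st[i,4]>60: print(st[i,4],np.round(c[i]),np.round(hull_circ(P[l==i])[0],1))
to([497.2,-67.3,54],R.from_euler('xyz',[180,0,94],degrees=True))
E
```

```text
211 [280. 209.] [499.6 -77.5]
335 [237. 235.] [ 519.  -184.5]
 pos [496.7 -70.4 120.3] | rot [-0.     0.002 -0.008] rows>= 1.0 | shift before turn [ 3.2  0.7 66.3] after turn [ 3.1  0.7 66.3] rows>= 2.0
```

>>> {"api": "servo_tool", "payload": {"steps": [[0,[3.1,0.7,0],[0,0,-0.008]],[0,[0,0,10],[0,0,0]],[0,[0,0,12],[0,0,0]],[0,[0,0,12],[0,0,0]],[0,[0,0,12],[0,0,0]],[0,[0,0,10],[0,0,0]],[0,[0,0,9],[0,0,0]],[0,[0,0,0],[0,0,0]],[0,[0,0,0],[0,0,0]],[0,[0,0,0],[0,0,0]]]}}

```text
time_s: 52.85
ee_pos: [498.0, -66.7, 55.7]
ee_rot: [179.9, 0.1, 94.1]
force: [0.0, 0.5, -0.4]
gripper_width: 91.5
gripper_force: 0.0
```

>>> {"api": "servo_tool", "payload": {"steps": [[255,[0,0,0],[0,0,0]],[255,[0,0,0],[0,0,0]],[255,[0,0,0],[0,0,0]],[255,[0,0,0],[0,0,0]],[255,[0,0,0],[0,0,0]],[255,[0,0,0],[0,0,0]],[255,[0,0,0],[0,0,0]],[255,[0,0,0],[0,0,0]],[255,[0,0,0],[0,0,0]],[255,[0,0,0],[0,0,0]]]}}

```text
time_s: 53.85
ee_pos: [497.3, -66.6, 55.4]
ee_rot: [-180.0, 0.1, 94.2]
force: [-3.0, -0.8, 5.8]
gripper_width: 61.5
gripper_force: 25.0
```

>>> {"api": "servo_tool", "payload": {"steps": [[255,[0,0,-8],[0,0,0]],[255,[0,0,-16],[0,0,0]],[255,[0,0,-16],[0,0,0]],[255,[0,0,-20],[0,0,0]],[255,[8.3,27.8,0],[0,0,0]],[255,[8.3,27.8,0],[0,0,0]],[255,[8.3,27.8,0],[0,0,0]],[255,[8.3,27.8,0],[0,0,0]],[255,[8.3,27.8,0],[0,0,0]],[255,[8.3,27.8,0],[0,0,0]]]}}

```text
time_s: 54.85
ee_pos: [661.6, -4.1, 114.9]
ee_rot: [180.0, 0.1, 94.2]
force: [0.0, -0.5, -1.4]
gripper_width: 61.6
gripper_force: 25.0
```

>>> {"api": "servo_tool", "payload": {"steps": [[255,[0,0,0],[0,0,0]],[255,[0,0,0],[0,0,0]],[255,[0,0,0],[0,0,0]],[255,[0,0,0],[0,0,0]],[255,[0,0,0],[0,0,0]],[255,[0,0,0],[0,0,0]],[255,[0,0,0],[0,0,0]],[255,[0,0,0],[0,0,0]],[255,[0,0,0],[0,0,0]],[255,[0,0,0],[0,0,0]]]}}

```text
time_s: 55.85
ee_pos: [660.2, -4.7, 115.2]
ee_rot: [180.0, 0.1, 94.1]
force: [0.7, 0.4, -1.1]
gripper_width: 61.5
gripper_force: 25.0
```

```bash
python3 - <<'E'
from sh import *
to([659.8,-4.6,78],R.from_euler('xyz',[180,0,94],degrees=True))
for n in ['top','scene']:
    f=cams.grab_frame(n); P=pts(f)
    for o in outline_of(f,'shaker_62_mid')[:2]:
        q=P[o['pixels']]; q=q[q[:,2]>45]; a=q[(q[:,2]<80)]
        if len(a)>20: print(n,round(o['confidence'],2),len(q),'side circ',circ(a),'z',np.percentile(q[:,2],[2,98]),'y range',np.percentile(a[:,1],[1,99]),'x range',np.percentile(a[:,0],[1,99]))
print(state()['force'])
E
```

```text
pos [660.2  -4.7 115.2] | rot [0.    0.002 0.003] rows>= 1.0 | shift before turn [ 0.2 -0.4 37.2] after turn [ 0.1 -0.4 37.2] rows>= 1.0
scene 0.71 612 side circ (array([661.72166341,  -6.578484  ]), np.float64(29.722643685994292)) z [ 66.42449488 132.71276477] y range [-36.88022642   5.45007302] x range [658.49443186 692.96549718]
[ 0.13706298  0.21591922 -1.66042231]
```

>>> {"api": "servo_tool", "payload": {"steps": [[255,[0.2,-0.4,6],[0,0,0]],[255,[0,0,6],[0,0,0]],[255,[0,0,6],[0,0,0]],[255,[0,0,4],[0,0,0]],[255,[0,0,3],[0,0,0]],[255,[0,0,2],[0,0,0]],[255,[0,0,2],[0,0,0]],[255,[0,0,1],[0,0,0]],[255,[0,0,0],[0,0,0]],[255,[0,0,0],[0,0,0]]]}}

```text
time_s: 57.05
ee_pos: [659.9, -4.6, 85.3]
ee_rot: [180.0, 0.1, 94.2]
force: [0.5, 0.4, -1.9]
gripper_width: 61.6
gripper_force: 25.0
```

>>> {"api": "servo_tool", "payload": {"steps": [[255,[0,0,4],[0,0,0]],[255,[0,0,4],[0,0,0]],[255,[0,0,4],[0,0,0]],[255,[0,0,4],[0,0,0]],[255,[0,0,3],[0,0,0]],[255,[0,0,2],[0,0,0]],[255,[0,0,1],[0,0,0]],[255,[0,0,0],[0,0,0]],[255,[0,0,0],[0,0,0]],[255,[0,0,0],[0,0,0]]]}}

```text
time_s: 58.05
ee_pos: [659.8, -4.7, 63.5]
ee_rot: [180.0, 0.1, 94.1]
force: [-0.8, -0.1, 1.3]
gripper_width: 61.4
gripper_force: 25.0
```

>>> {"api": "servo_tool", "payload": {"steps": [[0,[0,0,0],[0,0,0]],[0,[0,0,0],[0,0,0]],[0,[0,0,0],[0,0,0]],[0,[0,0,0],[0,0,0]],[0,[0,0,0],[0,0,0]],[0,[0,0,0],[0,0,0]],[0,[0,0,0],[0,0,0]],[0,[0,0,-10],[0,0,0]],[0,[0,0,-20],[0,0,0]],[0,[0,0,-30],[0,0,0]]]}}

```text
time_s: 59.05
ee_pos: [658.8, -4.5, 122.8]
ee_rot: [-179.8, 0.1, 94.1]
force: [0.3, -0.1, 0.6]
gripper_width: 91.4
gripper_force: 0.0
```

>>> {"api": "servo_tool", "payload": {"steps": [[0,[0,-20,-20],[0,0,0]],[0,[-5,-20,0],[0,0,0]],[0,[-10,-20,0],[0,0,0]],[0,[-10,-20,0],[0,0,0]],[0,[-10,-20,0],[0,0,0]],[0,[-10,-20,0],[0,0,0]],[0,[0,0,0],[0,0,0]],[0,[0,0,0],[0,0,0]],[0,[0,0,0],[0,0,0]],[0,[0,0,0],[0,0,0]]]}}

```text
time_s: 60.05
ee_pos: [544.4, -57.7, 143.4]
ee_rot: [180.0, 0.1, 94.2]
force: [0.6, -0.5, 0.3]
gripper_width: 90.8
gripper_force: 0.0
```

```bash
python3 - <<'E'
from sh import *
shak()
s=state(); print(s['ee_pos'],s['ee_rot'])
E
```

```text
top 376 [235. 181.] hull [724.1 149.5] 21.8 z 72.5
top 305 [309. 209.] hull [661.4   1.8] 30.1 z 81.4
top 247 [470. 283.] hull [ 512.7 -279.5] 21.6 z 80.5
top rack [ 666.8 -101.1] [ 91.8 282.3] 4.1
top hole px 178 [426.3 203.9] X 3.2 Y [-128.6 -108.7]
scene 333 [237. 234.] hull [ 518.5 -184.8] 24.5 z 73.9
scene 314 [434. 244.] hull [724.  148.3] 23.0 z 71.7
scene 645 [349. 251.] hull [661.6  -6.2] 31.6 z 81.3
scene 219 [190. 252.] hull [ 514.9 -281.7] 21.0 z 80.7
scene rack [ 666.  -101.6] [ 94.8 284.2] 3.8
scene hole px 505 [315.9 278.5] X -9.0 Y [-2.2 48.6]
scene hole px 399 [285.1 293.7] X -2.3 Y [-69.5 -23.3]
scene hole px 292 [256.9 307.9] X -8.3 Y [-126.1  -87.9]
[543.95651308 -57.68975965 143.15552915] [1.79992918e+02 1.22932758e-01 9.41854775e+01]
```

>>> {"api": "servo_tool", "payload": {"steps": [[0,[-24.7,-7.1,3.6],[0,0,0]],[0,[-24.7,-7.1,3.6],[0,0,0]],[0,[-24.7,-7.1,3.6],[0,0,0]],[0,[-24.7,-7.1,3.6],[0,0,0]],[0,[-24.7,-7.1,3.6],[0,0,0]],[0,[0,0,0],[0,0,0]],[0,[0,0,0],[0,0,0]],[0,[0,0,0],[0,0,0]],[0,[0,0,0],[0,0,0]],[0,[0,0,0],[0,0,0]]]}}

```text
time_s: 61.15
ee_pos: [517.2, -183.0, 125.7]
ee_rot: [180.0, 0.1, 94.2]
force: [0.0, 0.3, 0.1]
gripper_width: 91.1
gripper_force: 0.0
```

```bash
python3 - <<'E'
from sh import *
shak()
to([517.4,-183.5,55],R.from_euler('xyz',[180,0,94.05],degrees=True))
E
```

```text
top 379 [235. 181.] hull [723.7 149.7] 22.0 z 72.8
top 789 [318. 210.] hull [660.3  -4.5] 31.4 z 81.4
top rack [ 666.5 -100.9] [ 93.  281.8] 3.9
top hole px 466 [391.8 207.3] X 1.5 Y [-73.4 -27.2]
top hole px 244 [420.6 203. ] X 5.2 Y [-126.9  -89. ]
top hole px 627 [357.2 211. ] X 4.2 Y [-9.6 46.2]
scene 154 [231. 236.] hull [ 519.2 -190.2] 21.7 z 73.7
scene 307 [434. 244.] hull [724.8 150. ] 23.5 z 71.9
scene 647 [349. 251.] hull [661.6  -5.9] 31.9 z 81.3
scene 207 [190. 252.] hull [ 515.  -281.2] 21.6 z 80.9
scene rack [ 665.9 -101.8] [ 95.1 283.6] 4.4
scene hole px 504 [315.9 278.5] X -8.4 Y [-1.1 49.1]
scene hole px 391 [285.1 293.8] X -8.7 Y [-69.2 -22.8]
scene hole px 297 [256.9 307.8] X -9.7 Y [-125.8  -86.8]
 pos [ 517.1 -183.3  125.7] | rot [0.    0.002 0.003] rows>= 1.0 | shift before turn [-0.1  0.2 70.7] after turn [-0.2  0.3 70.7] rows>= 2.0
```

>>> {"api": "servo_tool", "payload": {"steps": [[0,[0,0,10],[0,0,0]],[0,[0,0,12],[0,0,0]],[0,[0,0,12],[0,0,0]],[0,[0,0,12],[0,0,0]],[0,[0,0,12],[0,0,0]],[0,[0,0,8],[0,0,0]],[0,[0,0,4],[0,0,0]],[0,[0,0,0],[0,0,0]],[0,[0,0,0],[0,0,0]],[0,[0,0,0],[0,0,0]]]}}

```text
time_s: 62.25
ee_pos: [517.3, -184.1, 56.1]
ee_rot: [179.9, 0.2, 94.1]
force: [0.3, -0.0, 0.1]
gripper_width: 91.2
gripper_force: 0.0
```

>>> {"api": "servo_tool", "payload": {"steps": [[255,[0,0,0],[0,0,0]],[255,[0,0,0],[0,0,0]],[255,[0,0,0],[0,0,0]],[255,[0,0,0],[0,0,0]],[255,[0,0,0],[0,0,0]],[255,[0,0,0],[0,0,0]],[255,[0,0,0],[0,0,0]],[255,[0,0,0],[0,0,0]],[255,[0,0,0],[0,0,0]],[255,[0,0,0],[0,0,0]]]}}

```text
time_s: 63.25
ee_pos: [516.9, -184.0, 55.6]
ee_rot: [-180.0, 0.1, 94.1]
force: [-1.6, 0.3, 1.3]
gripper_width: 53.8
gripper_force: 25.0
```

>>> {"api": "servo_tool", "payload": {"steps": [[255,[0,0,-8],[0,0,0]],[255,[0,0,-16],[0,0,0]],[255,[0,0,-16],[0,0,0]],[255,[0,0,-20],[0,0,0]],[255,[15.2,25.9,0],[0,0,0]],[255,[15.2,25.9,0],[0,0,0]],[255,[15.2,25.9,0],[0,0,0]],[255,[15.2,25.9,0],[0,0,0]],[255,[15.2,25.9,0],[0,0,0]],[255,[15.2,25.9,0],[0,0,0]]]}}

```text
time_s: 64.25
ee_pos: [666.2, -80.8, 115.5]
ee_rot: [-180.0, 0.1, 94.2]
force: [1.0, -1.2, -1.8]
gripper_width: 53.6
gripper_force: 25.0
```

>>> {"api": "servo_tool", "payload": {"steps": [[255,[0,0,0],[0,0,0]],[255,[0,0,0],[0,0,0]],[255,[0,0,0],[0,0,0]],[255,[0,0,0],[0,0,0]],[255,[0,0,0],[0,0,0]],[255,[0,0,0],[0,0,0]],[255,[0,0,0],[0,0,0]],[255,[0,0,0],[0,0,0]],[255,[0,0,0],[0,0,0]],[255,[0,0,0],[0,0,0]]]}}

```text
time_s: 65.25
ee_pos: [665.3, -81.6, 115.3]
ee_rot: [-180.0, 0.1, 94.1]
force: [-0.2, 0.6, -1.8]
gripper_width: 53.5
gripper_force: 25.0
```

```bash
python3 - <<'E'
from sh import *
to([665.2,-81.9,63.6],R.from_euler('xyz',[180,0,94.05],degrees=True))
E
```

```text
pos [665.3 -81.6 115.3] | rot [-0.     0.002  0.002] rows>= 1.0 | shift before turn [-0.1 -0.1 51.7] after turn [-0.3 -0.1 51.7] rows>= 2.0
```

>>> {"api": "servo_tool", "payload": {"steps": [[255,[-0.2,0,6],[0,0,0]],[255,[0,0,6],[0,0,0]],[255,[0,0,6],[0,0,0]],[255,[0,0,4],[0,0,0]],[255,[0,0,3],[0,0,0]],[255,[0,0,2],[0,0,0]],[255,[0,0,2],[0,0,0]],[255,[0,0,1],[0,0,0]],[255,[0,0,0],[0,0,0]],[255,[0,0,0],[0,0,0]]]}}

```text
time_s: 66.25
ee_pos: [665.5, -81.9, 85.5]
ee_rot: [180.0, 0.1, 94.2]
force: [0.0, -1.0, -1.9]
gripper_width: 53.4
gripper_force: 25.0
```

>>> {"api": "servo_tool", "payload": {"steps": [[255,[0,0,4],[0,0,0]],[255,[0,0,4],[0,0,0]],[255,[0,0,4],[0,0,0]],[255,[0,0,4],[0,0,0]],[255,[0,0,3],[0,0,0]],[255,[0,0,2],[0,0,0]],[255,[0,0,1],[0,0,0]],[255,[0,0,0],[0,0,0]],[255,[0,0,0],[0,0,0]],[255,[0,0,0],[0,0,0]]]}}

```text
time_s: 67.25
ee_pos: [665.4, -81.9, 63.6]
ee_rot: [180.0, 0.1, 94.2]
force: [-1.5, 0.8, 0.3]
gripper_width: 53.3
gripper_force: 25.0
```

>>> {"api": "servo_tool", "payload": {"steps": [[0,[0,0,0],[0,0,0]],[0,[0,0,0],[0,0,0]],[0,[0,0,0],[0,0,0]],[0,[0,0,0],[0,0,0]],[0,[0,0,0],[0,0,0]],[0,[0,0,0],[0,0,0]],[0,[0,0,0],[0,0,0]],[0,[0,0,-10],[0,0,0]],[0,[0,0,-20],[0,0,0]],[0,[0,0,-30],[0,0,0]]]}}

```text
time_s: 68.25
ee_pos: [664.4, -81.7, 123.0]
ee_rot: [-179.8, 0.1, 94.2]
force: [-0.6, 0.1, 0.2]
gripper_width: 91.2
gripper_force: 0.0
```

>>> {"api": "servo_tool", "payload": {"steps": [[0,[0,0,-30],[0,0,0]],[0,[0,0,-30],[0,0,0]],[0,[-10,-30,-20],[0,0,0]],[0,[-30,-35,0],[0,0,0]],[0,[-30,-35,0],[0,0,0]],[0,[-30,-35,0],[0,0,0]],[0,[-30,-35,0],[0,0,0]],[0,[-30,-35,0],[0,0,0]],[0,[-30,0,0],[0,0,0]],[0,[0,0,0],[0,0,0]]]}}

```text
time_s: 69.25
ee_pos: [474.2, -289.3, 205.0]
ee_rot: [179.9, 0.3, 93.9]
force: [0.5, 0.9, 0.5]
gripper_width: 90.9
gripper_force: 0.0
```

```bash
python3 - <<'E'
from sh import *
from nuts import brown
shak(); 
s=state(); print(s['ee_pos'],s['force'])
P=np.nan
for n in ['top','scene']:
    f=cams.grab_frame(n); P=pts(f); save(f,n+'F.png')
    q,_=rect(P,(390,500,90,210),56,66); print(n,"cup",np.round(hull_circ(q)[0],1),np.round(q[:,2].max()))
    q,_=rect(P,(500,700,260,430),40,50); print(n,"rim z",np.round(np.percentile(q[:,2],[10,50,90]),1))
    q,_=rect(P,(560,640,300,380),66,85); print(n,"bar z",np.round(np.median(q[:,2]),1))
E
```

```text
top 380 [235. 181.] hull [723.9 149.6] 21.7 z 72.5
top 588 [358. 205.] hull [666.6 -81.7] 27.9 z 81.3
top 789 [318. 210.] hull [660.4  -4.9] 31.4 z 81.4
top 247 [470. 283.] hull [ 512.9 -279.8] 21.5 z 81.1
top rack [ 666.6 -101.2] [ 91.9 282.4] 4.0
top hole px 467 [391.8 207.3] X 3.2 Y [-72.1 -26.9]
top hole px 320 [422.5 203.8] X 3.8 Y [-132.1  -93.5]
scene 308 [434. 244.] hull [724.  148.3] 22.3 z 71.5
scene 646 [349. 251.] hull [662.7  -6.7] 31.5 z 81.4
scene 213 [190. 252.] hull [ 515.9 -281.9] 20.8 z 80.9
scene 528 [316. 267.] hull [666.7 -81.8] 28.0 z 81.1
scene rack [ 666.9 -101.5] [ 94.6 284.2] 4.3
scene hole px 394 [285.1 293.7] X -10.2 Y [-69.3 -23.3]
scene hole px 292 [257.  307.9] X -9.8 Y [-126.   -87.9]
[ 474.56104118 -286.28473948  204.36127127] [0.87053958 0.14796732 0.04270562]
top cup [446.9 149.7] 66.0
top rim z [41.4 44.4 47.2]
top bar z 76.2
scene cup [447.5 147. ] 66.0
scene rim z [40.9 43.9 46.3]
scene bar z 75.4
```

View pics/topF.png

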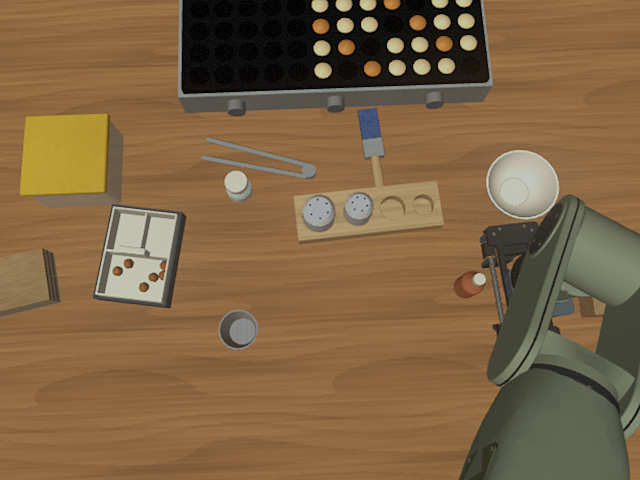

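View pics/sceneF.png

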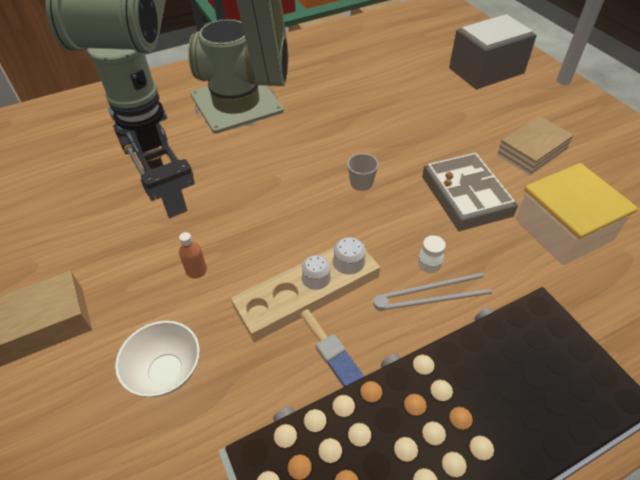

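The final pictures show both shakers down in the rack (top view, 318,212 and 358,208). The empty cup is upright (238,329), the nuts are in the robot-side compartment (about 140,275), and the salt jar is untouched. The gripper is clear of everything.

```bash
python3 -c "
from workcell import ticket
print(ticket.job_done())"
```

```text
the job is handed in; nothing more can be done
None
```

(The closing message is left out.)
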